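Lay up a table tray for two espressos, a pastry and honey

TASK

Lay up the oak tray for a table of two: stand each espresso cup in the middle of the saucer of its own colour, lay the ridged oblong pastry lengthwise flat in the dark oblong dish and stand the honey jar in the round wooden holder. Set each one down centred and upright rather than dropping it, and do not tip a cup or the jar over on the way. The red-lidded jar and the round scone are not part of this order: leave them where they are.

Things in the scene. Friction and masses are not known exactly. Their poses are not given: they have to be found in the camera images.
- white_cup: Small white espresso cup, loose, 54 mm tall. Origin on its underside, z up. The round bowl's axis is NOT at the origin but at y = +12 mm in the cup's frame; bowl 58 mm across, foot 40. The handle points along -y, ending 53 mm from the bowl's axis. Grip across the bowl, along x. On the tray turn the handle across the row (to or from the robot), or it may meet the neighbour. 0.1 kg.
- purple_cup: Purple espresso cup, loose, upright, 52 mm tall. Origin on its underside, z up. The bowl's axis is at y = +14.5 mm in the cup's frame; bowl 65 mm across at the rim, foot 46 mm. The handle points along -y and ends 47 mm from the origin (62 mm from the bowl's axis). Grip and turn it like the white cup. 0.14 kg.
- pastry: Ridged golden-brown oblong pastry, loose, 61 (x) x 101 (y) x 46 mm, rigid, rounded on top. Origin at the centre of its underside, long axis y. Grip across its 61 mm width. About 0.08 kg.
- honey_jar: Glass honey jar with a grey lid, yellow contents, 102 mm tall, loose. Origin at the centre of its underside, z up. Round lid 66 mm across from 91 mm height to the top; the glass below is up to 72 mm wide along y and 64 along x. Grip it by the lid or along x. About 0.35 to 0.6 kg.
- red_lid_jar: Look-alike: glass jar with a red lid and red contents, 65 mm wide, 86 mm tall, loose. Does not belong to the order. Origin at the centre of its underside.
- scone: Look-alike: round golden scone with a sugar crust, 75 mm across, 43 mm tall, loose. Does not belong to the order. Origin at the centre of its underside.
- white_saucer: Insert of the oak tray (422 x 150 mm, fixed; floor 9 mm, side walls 20 mm, end walls 34 mm high). Four fixed inserts sit in one row along it, 100 mm apart, in any order; the row runs roughly along world y. White round saucer, 96 mm across, rim 13 mm high; flat floor 58 mm across, 5 mm above the origin, then sloping sides. Origin at the centre of its underside; y along the row.
- purple_saucer: Insert of the same tray: purple round saucer, 96 mm across, rim 13 mm high; flat floor 64 mm across, 5 mm above the origin, then sloping sides. Origin at the centre of its underside; y along the row.
- pastry_dish: Insert of the same tray: dark slate-coloured oblong dish, 88 (x) x 127 (y) x 11 mm outside, 78 x 117 mm inside, walls 5 mm, inner floor 5 mm above the origin. Origin at the centre of its underside; its long axis is y and lies across the row (towards the robot).
- jar_holder: Insert of the same tray: round dark wooden cup-shaped jar holder, 94 mm across outside, 84 mm inside, 22 mm high, inner floor 5 mm above the origin. Origin at the centre of its underside; y along the row. Mind the glass display case behind the tray: from x = 0.60 m on, 0.48 m high, from y = -0.38 m leftwards; the wrist must not swing into it.

How it is judged:
By the outcome, as a careful person would: the job done as asked, in the order asked, and still so for the second after the job is handed in, with the robot touching nothing.
It also fails if it takes over 128 s, if anything falls off the work surface, if the arm or the gripper's body presses on something with over 40 N, if the wrist force passes 120 N, or if a joint passes its speed limit or range.

ROBOT

A 6-joint arm with a two-finger parallel gripper is mounted at the origin on a cart in front of the work surface, level with it; the furniture and walls round the work are solid. World frame = base frame: x ahead of the robot, y to its left, z up, the work surface at z = 0. Lengths are in m, angles in rad, forces in N, time in s.
With the tool pointing down it reaches from about 0.375 to 0.9 m from the base axis. Payload 3.1 kg.
Tool frame: the origin (TCP) lies on the centre line of the jaws, within the pads' length; the fingertips stand 19 mm ahead of it and the grasp point (between the pads) is the TCP; z points along the fingers, y is the direction in which the jaws open and shut (so a half turn about z gives the same grasp; the last joint's range is limited). The gripper opens to 85 mm and grips with 20 to 120 N. Pads are 22 mm wide; open, the fingers measure 114 mm over their backs; the gripper's body (76 mm by 85 mm) begins 54 mm behind the grasp point. The pads swing forward as they close: fully open they stand 13 mm farther back than shut.
Start: joints at [1.06, 0.527, 1.433, -0, 1.181, -0.178], TCP at [0.204, 0.591, 0.25] pointing down, gripper open.
Joint ranges: [-3.08, 3.08], [-0.75, 2.2], [0.22, 2.44], [-1.43, 4.57], [0, 2.65], [-2.85, 2.85]. Speed limits (rad/s): [2.79, 2.79, 3.14, 3.14, 3.14, 3.14].

INTERFACE

Orientations are given as a unit quaternion [x, y, z, w].
In Python, from station import manip, imaging, workorder gives the robot as it stands.
- The arm moves only by the shell command python3 -m creep 'ROWS' [FORCE]. ROWS is a JSON object of lists of equal length, an entry for each row: "claw": the finger opening in cm, from 0 to 8.54; "dp": the shift along the tool's x, y, z in cm, a list of three; "roll": the turn about the tool's z in rad. In form: {"claw": [claw, ...], "dp": [[dx, dy, dz], ...], "roll": [roll, ...]}. A call has 1 to 12 rows; each row is the pose to reach, as a shift and turn from the pose commanded when the call began, along the tool's axes at that moment; what a row does not reach only later rows make up. A row lasts 1/10 s, in which the tool goes at most 50 mm and 8.59 degrees, less where a joint would pass 70% of its speed; a pose out of reach is approached as far as the arm can. A call with a gripper value outside its range is refused whole. The fingers move at their own pace and stop on an object; FORCE is the grip in N (left out, the last holds). Time passes only in rows, so rows that repeat a pose let the fingers close. It gives the time, the measured TCP pose, the force and the opening at its end, in the units of the state.
- manip.sense(): the state, without advancing time (a new reading comes with each control period).
- imaging.snapshot(name): name is "scene" or "side" or "wrist"; returns a dict with "image" (480x640x3 uint8, red, green, blue), "z_map" (480x640 float32, m along the optical axis (not along the pixel's ray), 0 where there is no reading), "vfov" (degrees; the focal length in pixels is half the picture's height over the tangent of half this angle, whatever the lens; pixels are square), "cx", "cy" (the principal point, pixels), "R" (3x3) and "t" (3): a world point X has camera coordinates R X + t. Camera axes: x right, y down, z forward; pixel columns grow to the right and rows downward; lengths in m; the calibration is good to about 2 mm. A picture is of the moment at which its call begins.
- workorder.sign_off(): hands the job in, once; it reports no verdict.
The state is a dict: "t": time; "q": joint angles; "qd": joint speeds; "tau": joint torques, N m; "tcp_pos": TCP position; "tool_rot": TCP orientation; "force": force on the tool from outside, world axes, zero at the start; "ft_torque": the same for the moment, N m; "finger_gap": opening from 0.0 (shut) to 1.0 (fully open).
Only numpy, scipy, OpenCV 4.12 (cv2) and the standard library are available. Lean on these libraries where they do the work, as an engineer would, in place of code of your own. Each camera call takes 0.05 s, during which the arm holds its last target.

## Working session

There is one attempt and no reset: what is moved stays moved. The work goes in short steps, Python scripts to look and compute and a shell command to move; the robot and the scene stay as the last step left them, time stands still between calls to the robot, and variables do not carry over. Pictures are saved under pics/ and viewed, and the job is handed in when it is done.

```bash
ls; mkdir -p pics
cat > h.py <<'E'
import numpy as np, cv2
from station import manip, imaging, workorder
def snap(n,f):
    s=imaging.snapshot(n); cv2.imwrite('pics/'+f,s['image'][:,:,::-1]); np.savez('pics/'+f[:-4]+'.npz',**{k:np.asarray(v) for k,v in s.items()}); return s
def cloud(s):
    h,w=s['z_map'].shape; f=h/2/np.tan(np.radians(float(s['vfov']))/2)
    v,u=np.mgrid[:h,:w]; z=s['z_map']
    c=np.stack([(u-s['cx'])/f*z,(v-s['cy'])/f*z,z],-1)
    X=(c-s['t'])@s['R']; X[z<=0]=np.nan
    return X
E
python3 - <<'E'
from h import *
for n in ['scene','side','wrist']:
    s=snap(n,n+'0.png'); print(n,s['vfov'],s['cx'],s['cy'],-s['R'].T@s['t'])
st=manip.sense(); print(st)
E
```

```text
pics
scene 51.474878962251346 314.35987382063826 241.53089878821478 [-0.15816025 -0.92687843  1.12166267]
side 42.81081922637157 327.72028152799317 253.84555339642645 [-0.18395355  1.34582512  0.82236935]
wrist 66.08390459367881 316.90530261701343 235.40223695524526 [0.13608821 0.61392675 0.37312065]
{'t': 0.15, 'q': array([ 1.06051872e+00,  5.28223503e-01,  1.43358544e+00, -6.91070013e-06,
        1.18143747e+00, -1.78504148e-01]), 'qd': array([ 0.00148418, -0.00181392, -0.00297034,  0.00014483,  0.00051088,
       -0.00042362]), 'tau': array([ 1.12662874e-03, -4.42746055e+01, -1.78276223e+01, -1.37238426e-04,
        5.60012937e-03, -3.01644218e-05]), 'tcp_pos': array([0.20329634, 0.5904687 , 0.24958348]), 'tool_rot': array([ 1.65125597e-01,  9.86272200e-01, -7.79404650e-04, -2.76165689e-04]), 'force': array([ 0.40743883, -0.52496009,  0.03811726]), 'ft_torque': array([ 0.02609139, -0.0320747 ,  0.02159654]), 'finger_gap': 1.0026373879227737}
```

View pics/scene0.png

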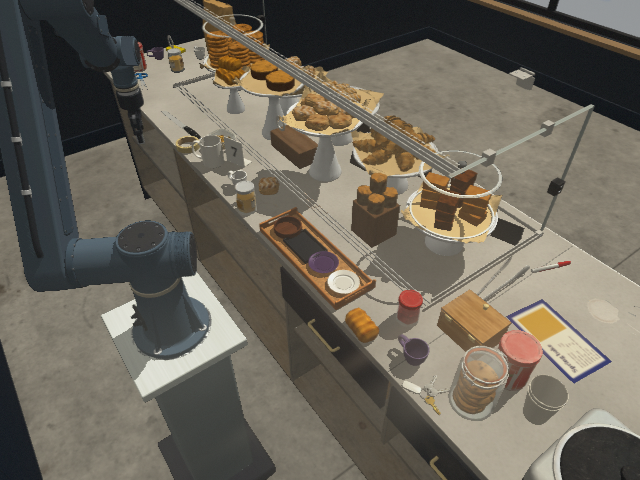

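View pics/side0.png

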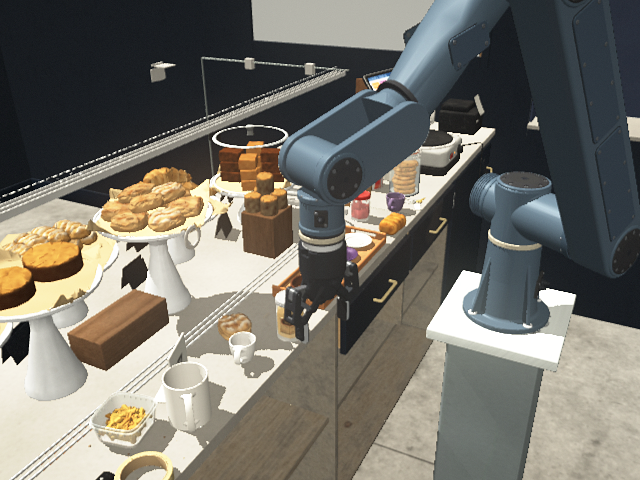

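View pics/wrist0.png

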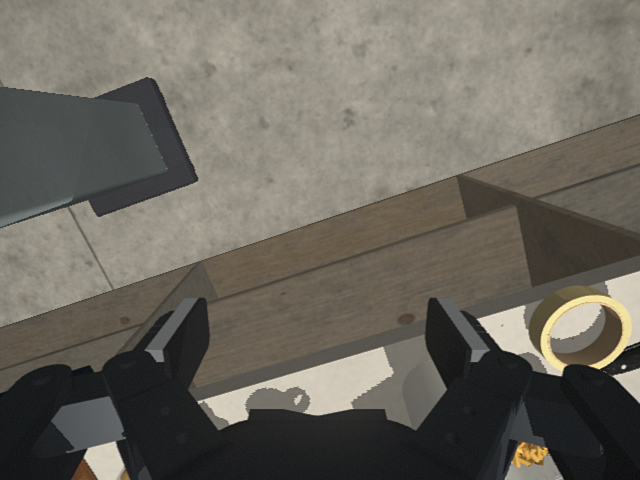

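The scene view shows the honey jar at (245,195), white cup (238,178), scone (268,185), and pastry (361,324). The red jar is at (409,305) and the purple cup at (414,349). The tray runs from (275,228) to (360,290), in the order holder, dish, purple saucer, white saucer. Next I build a top-down map from the depth.

```bash
cat > ortho.py <<'E'
from h import *
import sys
def ortho(files,x0,x1,y0,y1,res,zmax=0.3):
    # image: right = -y, up = +x
    W=int((y1-y0)/res);H=int((x1-x0)/res)
    im=np.zeros((H,W,3),np.uint8);zb=np.full((H,W),-1.)
    for f in files:
        s=np.load(f);X=cloud(s).reshape(-1,3);C=s['image'].reshape(-1,3)
        with np.errstate(invalid='ignore'):
            m=(X[:,0]>x0)&(X[:,0]<x1)&(X[:,1]>y0)&(X[:,1]<y1)&(X[:,2]<zmax)&(X[:,2]>-.03)
        X=X[m];C=C[m]
        o=np.argsort(X[:,2]);X=X[o];C=C[o]
        r=((x1-X[:,0])/res).astype(int).clip(0,H-1);c=((y1-X[:,1])/res).astype(int).clip(0,W-1)
        for dr in (0,1):
            for dc in (0,1):
                rr=(r+dr).clip(0,H-1);cc=(c+dc).clip(0,W-1)
                k=X[:,2]>=zb[rr,cc]
                im[rr[k],cc[k]]=C[k][:,::-1];zb[rr[k],cc[k]]=X[k,2]
    return im,zb
if __name__=='__main__':
    im,z=ortho(['pics/scene0.npz'],.3,.7,-.6,.6,.002)
    im2,_=ortho(['pics/side0.npz'],.3,.7,-.6,.6,.002)
    o=np.vstack([im,im2])
    for i in range(12): cv2.putText(o,'%.1f'%(.6-.1*i),(i*50,10),0,.3,(0,255,0)); cv2.line(o,(i*50,0),(i*50,400),(0,255,0) if i==6 else (0,120,0),1)
    for i in range(4): cv2.line(o,(0,i*50),(600,i*50),(0,120,0),1);cv2.line(o,(0,200+i*50),(600,200+i*50),(0,120,0),1)
    cv2.imwrite('pics/ortho0.png',cv2.resize(o,None,fx=1.33,fy=1.33))
    a=cv2.imread('pics/scene0.png')[140:400,180:470]; cv2.imwrite('pics/crop0.png',cv2.resize(a,(780,int(260*780/290)))[:600])
E
python3 ortho.py
```

```text
(no output)
```

View pics/ortho0.png

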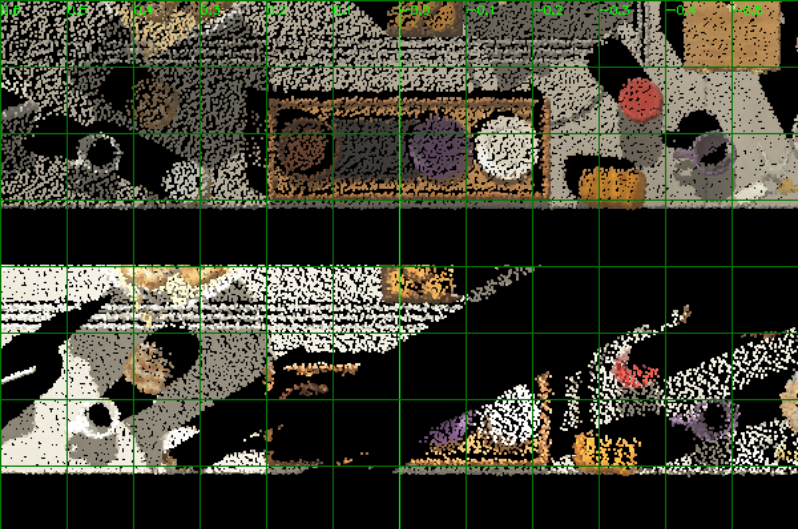

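View pics/crop0.png

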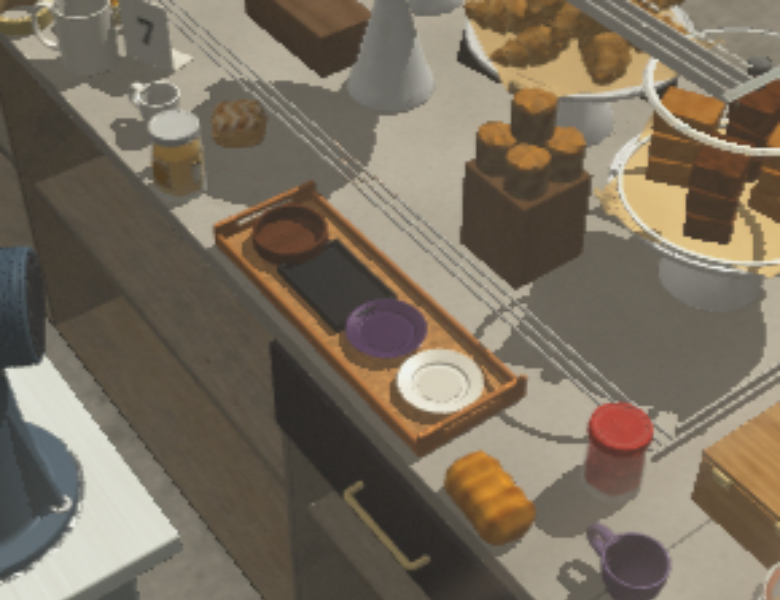

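```bash
cat > fit.py <<'E'
from h import *
from scipy.optimize import least_squares
def circ(P):
    r=least_squares(lambda p:np.hypot(P[:,0]-p[0],P[:,1]-p[1])-p[2],[*P.mean(0)[:2],.03],loss='soft_l1',f_scale=.002).x
    return r.round(4)
def sel(f,x0,x1,y0,y1,z0,z1):
    s=np.load(f);X=cloud(s).reshape(-1,3);C=s['image'].reshape(-1,3)
    with np.errstate(invalid='ignore'):
        m=(X[:,0]>x0)&(X[:,0]<x1)&(X[:,1]>y0)&(X[:,1]<y1)&(X[:,2]>z0)&(X[:,2]<z1)
    return X[m],C[m]
E
python3 - <<'E'
from fit import *
for f in ['scene','side']:
    F='pics/%s0.npz'%f; print(f)
    for n,b,zs in [('wcup',(.42,.53,.4,.52),(.049,.06)),('pcup',(.42,.53,-.53,-.41),(.046,.06)),('jar',(.36,.48,.26,.36),(.095,.11)),('redjar',(.48,.6,-.42,-.31),(.08,.1)),('scone',(.48,.6,.33,.42),(.02,.05)),('pastry',(.36,.46,-.4,-.26),(.02,.06))]:
        P,C=sel(F,*b,*zs)
        A,_=sel(F,*b,.01,.15)
        if len(P)<5: print(n,len(P),len(A));continue
        print(n,len(P),'circ',circ(P),'mean',P.mean(0).round(4),'zmax',A[:,2].max().round(4),'bb',P.min(0).round(3),P.max(0).round(3))
E
python3 - <<'E'
from ortho import *
ims=[]
for f in ['scene','side']:
    for y0,x0 in [(.4,.4),(-.55,.4),(-.42,.34)]:
        im,z=ortho(['pics/%s0.npz'%f],x0,x0+.13,y0,y0+.14,.001)
        im[z<.012]=im[z<.012]//3
        ims.append(cv2.resize(im,None,fx=1.9,fy=1.9,interpolation=0))
cv2.imwrite('pics/o2.png',np.vstack([np.hstack(ims[:3]),np.hstack(ims[3:])]))
E
```

```text
scene
wcup 66 circ [0.4697 0.4517 0.0289] mean [0.4672 0.4524 0.0535] zmax 0.0608 bb [0.443 0.418 0.049] [0.501 0.494 0.06 ]
pcup 180 circ [ 0.4705 -0.4716  0.0312] mean [ 0.4721 -0.4634  0.0508] zmax 0.057 bb [ 0.439 -0.506  0.046] [ 0.504 -0.416  0.057]
jar 204 circ [0.4242 0.3161 0.0248] mean [0.4248 0.317  0.1022] zmax 0.1091 bb [0.394 0.285 0.095] [0.457 0.357 0.109]
redjar 374 circ [ 0.5492 -0.3635  0.0236] mean [ 0.549  -0.3637  0.0857] zmax 0.0921 bb [ 0.516 -0.395  0.08 ] [ 0.584 -0.331  0.092]
scone 246 circ [0.5444 0.3675 0.0268] mean [0.5433 0.3638 0.0342] zmax 0.0474 bb [0.509 0.333 0.02 ] [0.587 0.411 0.047]
pastry 697 circ [ 0.4186 -0.3258  0.0311] mean [ 0.4143 -0.3252  0.038 ] zmax 0.0508 bb [ 0.386 -0.371  0.02 ] [ 0.45  -0.271  0.051]
side
wcup 217 circ [0.4699 0.4547 0.0282] mean [0.4668 0.4606 0.0532] zmax 0.0595 bb [0.441 0.421 0.049] [0.5   0.501 0.059]
pcup 117 circ [ 0.4689 -0.4691  0.0313] mean [ 0.4675 -0.4649  0.0514] zmax 0.0606 bb [ 0.436 -0.51   0.046] [ 0.503 -0.41   0.058]
jar 130 circ [0.4087 0.316  0.0418] mean [0.4412 0.3351 0.1022] zmax 0.1085 bb [0.42  0.302 0.095] [0.457 0.357 0.108]
redjar 84 circ [ 0.5392 -0.3545  0.0197] mean [ 0.534  -0.3541  0.0868] zmax 0.0922 bb [ 0.516 -0.39   0.08 ] [ 0.554 -0.328  0.092]
scone 554 circ [0.5438 0.3799 0.0257] mean [0.5396 0.3835 0.035 ] zmax 0.0465 bb [0.508 0.341 0.02 ] [0.584 0.413 0.047]
pastry 373 circ [ 0.4234 -0.308   0.035 ] mean [ 0.4127 -0.3011  0.0373] zmax 0.05 bb [ 0.385 -0.361  0.02 ] [ 0.451 -0.26   0.05 ]
```

View pics/o2.png

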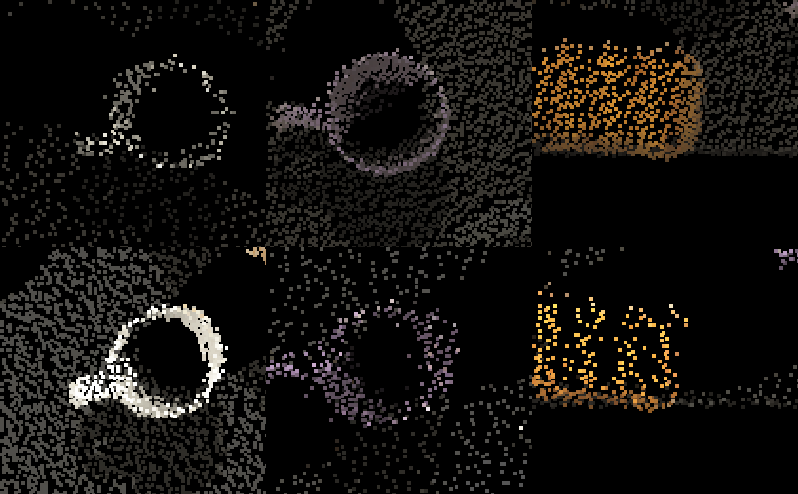

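```bash
cat > go.py <<'E'
from h import *
import sys
from scipy.spatial.transform import Rotation as Ro
def delta(x,y,z,a):
    s=manip.sense();R=Ro.from_quat(s['tool_rot']).as_matrix();p=np.array([x,y,z])
    d=R.T@(p-s['tcp_pos'])*100
    a0=np.degrees(np.arctan2(R[1,0],R[0,0]))
    r=-np.radians((a-a0+180)%360-180)
    q1=np.arctan2(y,x); print('t',round(s['t'],2),'tcp',s['tcp_pos'].round(4),'ang',round(a0,2),'tilt',np.degrees(np.arccos(-R[2,2])).round(2),'gap',round(s['finger_gap']*8.54,2),'F',s['force'].round(1))
    print('dp',d.round(2),'roll',round(r,3),'q6 end',round(s['q'][5]+r+(q1-s['q'][0]),2),'rows>=',round(max(np.linalg.norm(d)/5,abs(r)/.15),1))
if __name__=='__main__': delta(*map(float,sys.argv[1:5]))
E
python3 go.py .47 .453 .25 112
```

```text
t 0.15 tcp [0.2033 0.5905 0.2496] ang 160.99 tilt 0.09 gap 8.56 F [ 0.4 -0.5  0. ]
dp [-29.69  -4.31  -0.04] roll 0.855 q6 end 0.38 rows>= 6.0
```

```bash
python3 -m creep '{"claw":[8.5,8.5,8.5,8.5,8.5,8.5,8.5,8.5,8.5,8.5],"dp":[[-3,-0.4,0],[-7,-1,0],[-12,-1.7,0],[-17,-2.5,0],[-22,-3.2,0],[-26,-3.8,0],[-29,-4.2,0],[-29.7,-4.3,0],[-29.7,-4.3,0],[-29.7,-4.3,0]],"roll":[0.1,0.2,0.35,0.5,0.65,0.8,0.855,0.855,0.855,0.855]}' 25
python3 - <<'E'
from h import *
s=snap('wrist','w1.png'); print(s['R'].round(3),(-s['R'].T@s['t']).round(4), manip.sense()['tcp_pos'])
E
```

```text
t: 1.15
tcp_pos: [0.4689, 0.4539, 0.2499]
tool_rot: [0.559, 0.829, -0.001, -0.001]
force: [-0.8, -0.2, 0.5]
finger_gap: 0.998
[[ 0.926  0.377 -0.002]
 [ 0.362 -0.888  0.283]
 [ 0.105 -0.262 -0.959]] [0.443  0.5206 0.3736] [0.46863064 0.4541962  0.2500812 ]
```

View pics/w1.png

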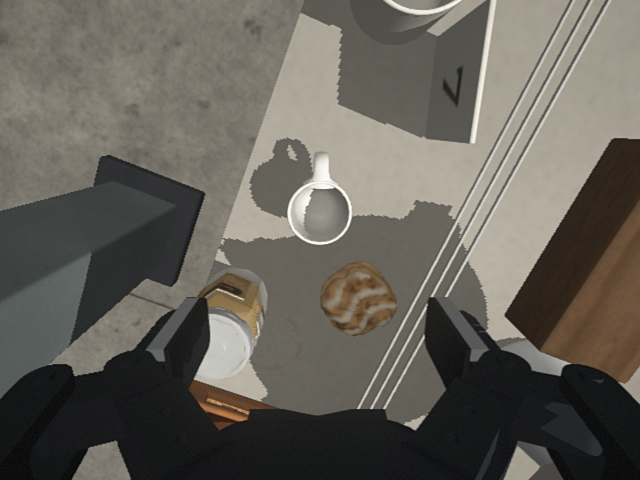

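The wrist picture shows the white cup's rim centred at (320,212), its handle pointing up to (321,155), the scone at (358,298) and the jar lid at (220,345). I'll fit the white cup from this depth map.

Run:
```python
from fit import *
F='pics/w1.npz'
P,C=sel(F,.42,.53,.4,.52,.05,.065); c=circ(P); print(len(P),c,'zmax',P[:,2].max())
A,_=sel(F,.40,.55,.4,.54,.008,.065)
d=A[:,:2]-c[:2]; r=np.hypot(*d.T); m=(r>.034)
h=d[m].mean(0); print(m.sum(),'handle',np.degrees(np.arctan2(h[1],h[0])),r.max(), 'z',A[m][:,2].min(),A[m][:,2].max())
P,C=sel(F,.36,.48,.26,.38,.097,.11); print('jar',len(P),circ(P),P[:,:2].min(0),P[:,:2].max(0))
t,_=sel(F,.45,.5,.48,.56,-.01,.01);print('table z',np.median(t[:,2]),len(t))
# rim via ellipse of bright pixels
s=np.load(F);
```

```text
1118 [0.4712 0.4543 0.0282] zmax 0.055268010835610545
764 handle -20.69540212718249 0.09517521721602117 z 0.008083154656126005 0.05500888215819285
jar 2574 [0.4349 0.324  0.02  ] [0.41383758 0.28911532] [0.46015708 0.35454789]
table z -9.671097855623558e-05 3962
```

```bash
python3 - <<'E'
from fit import *
F='pics/w1.npz'
A,_=sel(F,.41,.50,.43,.53,.015,.065)
d=A[:,:2]-[.4712,.4543]; r=np.hypot(*d.T); m=(r>.036)&(r<.06)
h=d[m].mean(0); print(m.sum(),'handle',np.degrees(np.arctan2(h[1],h[0])),r[m].max())
E
python3 go.py .471 .4543 .12 113
```

```text
275 handle 110.06840447440987 0.050691943740092664
t 1.2 tcp [0.4686 0.4542 0.2501] ang 112.12 tilt 0.08 gap 8.49 F [-0.   0.6  0.1]
dp [-0.08  0.24 13.01] roll -0.015 q6 end 0.37 rows>= 2.6
```

```bash
python3 -m creep '{"claw":[8.5,8.5,8.5,8.5,8.5,8.5,8.5,8.5],"dp":[[0,0.1,3],[-0.1,0.24,8],[-0.1,0.24,13],[-0.1,0.24,17],[-0.1,0.24,20],[-0.1,0.24,21.2],[-0.1,0.24,21.2],[-0.1,0.24,21.2]],"roll":[0.03,0.03,0.03,0.03,0.03,0.03,0.03,0.03]}' 25
python3 - <<'E'
from h import *
snap('wrist','w2.png')
E
python3 go.py .4712 .4543 .038 110.3
```

```text
t: 2.0
tcp_pos: [0.4732, 0.4547, 0.0397]
tool_rot: [0.571, 0.821, 0.001, 0.0]
force: [-0.4, -0.5, 0.5]
finger_gap: 0.995
t 2.05 tcp [0.4738 0.4548 0.0404] ang 110.33 tilt 0.22 gap 8.48 F [-0.5  0.2 -0.1]
dp [ 0.04 -0.26  0.24] roll 0.001 q6 end 0.41 rows>= 0.1
```

View pics/w2.png

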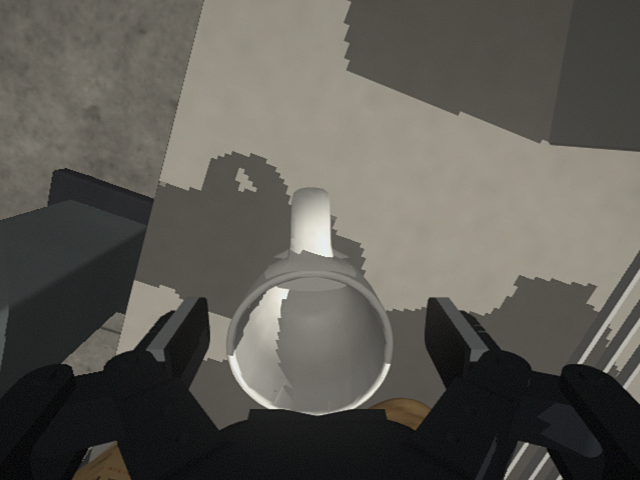

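The cup sits between the pads at (310,342), about 3 mm to the left of the jaw centre at column 317. The reading says the same, so I'll correct by -0.26 cm and close.

```bash
python3 - <<'E'
from fit import *
P,C=sel('pics/w2.npz',.42,.53,.4,.52,.05,.06); print(len(P),circ(P),P[:,2].max())
E
python3 -m creep '{"claw":[8.4,7.5,6.5,5.5,5,5,5,5,5],"dp":[[0,-0.26,0.1],[0,-0.26,0.1],[0,-0.26,0.1],[0,-0.26,0.1],[0,-0.26,0.1],[0,-0.26,0.1],[0,-0.26,0.1],[0,-0.26,0.1],[0,-0.26,0.1]],"roll":[0,0,0,0,0,0,0,0,0]}' 25
python3 - <<'E'
from h import *
snap('wrist','w3.png')
E
python3 go.py .4712 .4543 .038 110.3
```

```text
9730 [0.4712 0.4554 0.0297] 0.059997582574647476
t: 2.95
tcp_pos: [0.4708, 0.4526, 0.0382]
tool_rot: [0.572, 0.821, 0.0, 0.0]
force: [-0.0, -1.5, 5.0]
finger_gap: 0.642
t 3.0 tcp [0.4708 0.4526 0.0382] ang 110.28 tilt 0.04 gap 5.52 F [-0.2 -0.9  6.4]
dp [0.14 0.09 0.02] roll -0.0 q6 end 0.41 rows>= 0.0
```

View pics/w3.png

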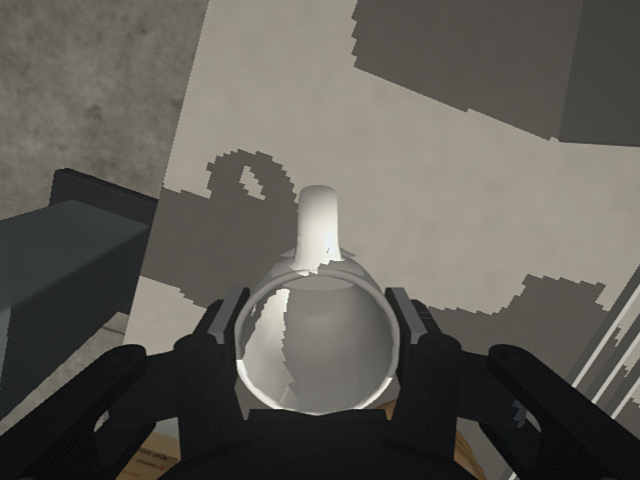

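Gripped: opening 5.5 cm, cup upright between the pads. Next I lift it and fit the tray.

```bash
python3 -m creep '{"claw":[5,5,5,5,5,5,5],"dp":[[0,0,-1],[0,0,-3],[0,0,-7],[0,0,-11],[0,0,-14],[0,0,-15],[0,0,-15]],"roll":[0,0,0,0,0,0,0]}' 25
python3 - <<'E'
from fit import *
s=snap('wrist','w4.png')
st=manip.sense(); R=__import__('scipy.spatial.transform').spatial.transform.Rotation.from_quat(st['tool_rot']).as_matrix(); print(st['tcp_pos'],st['finger_gap']*8.54,st['force'])
X=cloud(s).reshape(-1,3); X=X[np.isfinite(X[:,0])]; L=(X-st['tcp_pos'])@R; 
m=(abs(L[:,1])<.026)&(L[:,0]>-.045)&(L[:,0]<.05)&(L[:,2]>-.03)&(L[:,2]<.05)
print('local z rim',np.percentile(L[m][:,2],[0,5,20]))
k=m&(L[:,2]<np.percentile(L[m][:,2],2)+.004); print(circ(L[k]))
F='pics/scene0.npz'
P,C=sel(F,.37,.58,-.24,.22,.005,.05)
T=(P[:,2]>.025)&(P[:,2]<.045)
print('endwalls',[(P[T&(np.sign(P[:,1])==g)].mean(0).round(4),P[T&(np.sign(P[:,1])==g)].min(0).round(3),P[T&(np.sign(P[:,1])==g)].max(0).round(3)) for g in (1,-1)])
h=cv2.cvtColor(C[None].astype(np.uint8),cv2.COLOR_RGB2HSV)[0].astype(int)
pur=(h[:,0]>115)&(h[:,0]<165)&(h[:,1]>50); 
wh=(h[:,1]<60)&(h[:,2]>140)&(P[:,1]<-.1)&(P[:,1]>-.22)&(P[:,0]>.4)&(P[:,0]<.56)
sl=(h[:,1]<50)&(h[:,2]<90)&(P[:,1]>0)&(P[:,1]<.12)
for n,m in (('p',pur),('w',wh),('slate',sl)):
    Q=P[m]; print(n,m.sum(),Q.mean(0).round(4),np.percentile(Q,1,0).round(4),np.percentile(Q,99,0).round(4),cv2.minAreaRect((Q[:,:2]*1000).astype(np.float32)),cv2.minEnclosingCircle((Q[:,:2]*1000).astype(np.float32)))
E
```

```text
t: 3.7
tcp_pos: [0.4711, 0.453, 0.1889]
tool_rot: [0.572, 0.821, 0.002, 0.001]
force: [-0.4, -0.7, -1.1]
finger_gap: 0.646
[0.47017914 0.45227822 0.18694087] 5.535514311676955 [-0.02136482 -0.90040253 -1.31079455]
local z rim [-0.0257526  -0.0172824  -0.01601343]
[0.0022 0.002  0.0282]
endwalls [(array([0.4758, 0.1554, 0.0311]), array([0.402, 0.02 , 0.025]), array([0.551, 0.203, 0.04 ])), (array([ 0.4776, -0.1911,  0.0311]), array([ 0.402, -0.226,  0.025]), array([ 0.555, -0.017,  0.04 ]))]
p 377 [ 0.4761 -0.0635  0.0175] [ 0.4344 -0.1052  0.0103] [ 0.5194 -0.0202  0.0272] ((478.19476318359375, -63.50904846191406), (91.26303100585938, 89.98219299316406), 20.56815528869629) ((476.66107177734375, -62.18162536621094), 48.72745895385742)
w 594 [ 0.4803 -0.1595  0.0183] [ 0.4341 -0.2049  0.009 ] [ 0.5226 -0.1174  0.027 ] ((478.8719787597656, -161.595947265625), (96.02296447753906, 93.24369049072266), 66.09828186035156) ((476.97039794921875, -156.9886932373047), 52.24696731567383)
slate 556 [0.4763 0.0477 0.0158] [0.434  0.0006 0.0097] [0.5192 0.0981 0.0241] ((476.1880187988281, 50.817962646484375), (102.64228820800781, 88.52605438232422), 89.11634826660156) ((475.25299072265625, 51.358299255371094), 64.2510757446289)
```

View pics/w4.png

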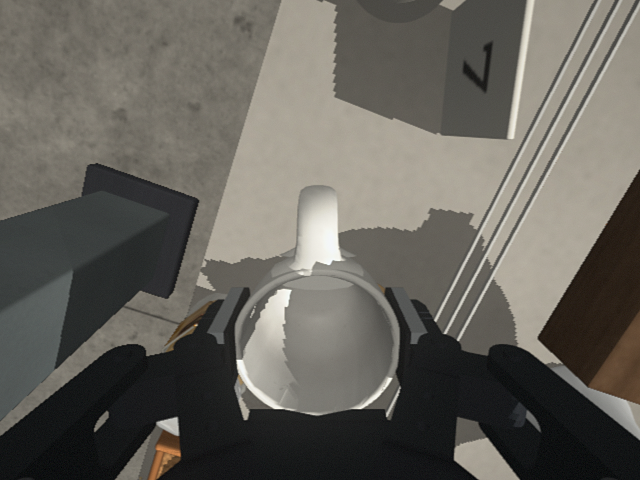

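```bash
python3 go.py .455 -.10 .28 180
```

```text
t 3.75 tcp [0.4702 0.4523 0.1869] ang 110.28 tilt 0.03 gap 5.54 F [-0.  -0.9 -1.3]
dp [-51.28 -20.57  -9.29] roll -1.217 q6 end -1.79 rows>= 11.2
```

```bash
python3 -m creep '{"claw":[5,5,5,5,5,5,5,5,5,5,5,5],"dp":[[0,0,-1],[-1,-0.4,-3],[-3,-1.2,-5],[-6,-2.4,-7],[-10,-4,-8.5],[-14,-5.6,-9.3],[-18,-7.2,-9.3],[-22,-8.8,-9.3],[-26,-10.4,-9.3],[-30,-12,-9.3],[-34,-13.6,-9.3],[-37,-14.8,-9.3]],"roll":[0,-0.05,-0.1,-0.2,-0.3,-0.4,-0.5,-0.6,-0.7,-0.8,-0.9,-1.0]}' 25
python3 go.py .455 -.10 .28 180
```

```text
t: 4.95
tcp_pos: [0.4589, 0.052, 0.2792]
tool_rot: [0.107, 0.994, -0.0, -0.002]
force: [0.5, 0.1, -0.5]
finger_gap: 0.646
t 4.95 tcp [0.4589 0.052  0.2792] ang 167.74 tilt 0.18 gap 5.52 F [ 0.5  0.1 -0.5]
dp [ -2.84 -14.94  -0.08] roll -0.214 q6 end -1.79 rows>= 3.0
```

```bash
python3 -m creep '{"claw":[5,5,5,5,5,5,5,5],"dp":[[-0.7,-4,0],[-1.4,-7.5,0],[-2.1,-11,0],[-2.6,-13.5,0],[-2.8,-14.9,0],[-2.8,-14.9,0],[-2.8,-14.9,0],[-2.8,-14.9,0]],"roll":[-0.06,-0.12,-0.18,-0.21,-0.21,-0.21,-0.21,-0.21]}' 25
python3 - <<'E'
from h import *
snap('wrist','w5.png')
E
python3 go.py .455 -.10 .28 180
```

```text
t: 5.75
tcp_pos: [0.4549, -0.0959, 0.28]
tool_rot: [0.003, 1.0, 0.001, -0.001]
force: [0.6, 0.4, -0.3]
finger_gap: 0.644
t 5.8 tcp [ 0.455  -0.096   0.2801] ang 179.7 tilt 0.06 gap 5.56 F [-0.1  0.4 -0.6]
dp [-0.   -0.4   0.01] roll -0.005 q6 end -1.79 rows>= 0.1
```

View pics/w5.png

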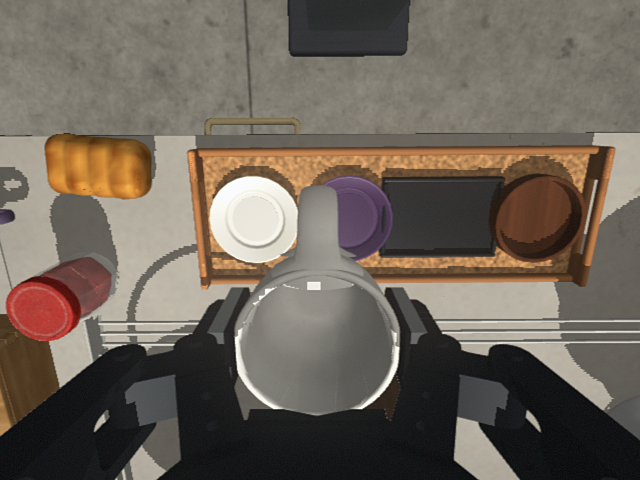

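The view covers the whole tray. The white saucer is at (254,219), purple at (350,217), the dish spans columns 383-503 and rows 177-256, and the holder is at (540,217). The dish looks long along the row, which contradicts the notes, so I'll measure it.

Run:
```python
from ortho import *
from fit import *
im,z=ortho(['pics/w5.npz'],.39,.57,-.24,.23,.001)
o=cv2.resize(im,None,fx=1.6,fy=1.6,interpolation=0)
zz=cv2.applyColorMap(np.clip((z-.005)/.035*255,0,255).astype(np.uint8),cv2.COLORMAP_JET); zz=cv2.resize(zz,None,fx=1.6,fy=1.6,interpolation=0)
cv2.imwrite('pics/o5.png',np.vstack([o,zz]))
a=cv2.imread('pics/w5.png')[130:300,180:625]; cv2.imwrite('pics/c5.png',cv2.resize(a,None,fx=1.79,fy=1.79,interpolation=cv2.INTER_CUBIC))
F='pics/w5.npz'
def prof(x0,x1,y0,y1,ax,step):
    P,_=sel(F,x0,x1,y0,y1,-.01,.05); b=np.floor(P[:,ax]/step)
    return [(round(k*step,3),round(float(np.median(P[b==k][:,2]))*1000,1)) for k in np.unique(b)]
print('along y at x .478',prof(.475,.481,-.02,.21,1,.004))
print('along x at y .04',prof(.39,.57,.03,.05,0,.004))
print('along x at y .04',prof(.39,.57,.06,.065,0,.004))
```

```text
along y at x .478 [(np.float64(-0.02), 21.5), (np.float64(-0.016), 14.2), (np.float64(-0.012), 14.1), (np.float64(-0.008), 14.2), (np.float64(-0.004), 14.2), (np.float64(0.0), 14.0), (np.float64(0.004), 14.2), (np.float64(0.008), 14.3), (np.float64(0.012), 13.9), (np.float64(0.016), 13.9), (np.float64(0.02), 14.3), (np.float64(0.024), 14.2), (np.float64(0.028), 13.9), (np.float64(0.032), 14.1), (np.float64(0.036), 14.3), (np.float64(0.04), 13.9), (np.float64(0.044), 14.0), (np.float64(0.048), 14.4), (np.float64(0.052), 14.0), (np.float64(0.056), 14.3), (np.float64(0.06), 14.2), (np.float64(0.064), 14.0), (np.float64(0.068), 14.3), (np.float64(0.072), 14.3), (np.float64(0.076), 14.5), (np.float64(0.08), 14.0), (np.float64(0.084), 14.1), (np.float64(0.088), 22.6), (np.float64(0.092), 30.9), (np.float64(0.1), 14.2), (np.float64(0.104), 14.2), (np.float64(0.108), 14.4), (np.float64(0.112), 14.3), (np.float64(0.116), 14.0), (np.float64(0.12), 14.2), (np.float64(0.124), 14.0), (np.float64(0.128), 14.2), (np.float64(0.132), 14.2), (np.float64(0.136), 14.2), (np.float64(0.14), 14.4), (np.flo
[... 2112 characters left out ...]
6), 14.3), (np.float64(0.464), 14.3), (np.float64(0.468), 14.2), (np.float64(0.472), 13.7), (np.float64(0.476), 14.2), (np.float64(0.48), 14.3), (np.float64(0.484), 13.8), (np.float64(0.488), 14.8), (np.float64(0.492), 14.4), (np.float64(0.496), 14.1), (np.float64(0.5), 14.2), (np.float64(0.504), 14.3), (np.float64(0.508), 14.0), (np.float64(0.512), 14.8), (np.float64(0.516), 17.7), (np.float64(0.52), 19.5), (np.float64(0.524), 8.9), (np.float64(0.528), 9.3), (np.float64(0.532), 9.2), (np.float64(0.536), 9.0), (np.float64(0.54), 9.4), (np.float64(0.544), 15.6), (np.float64(0.548), 19.8), (np.float64(0.552), 20.0), (np.float64(0.56), -0.4), (np.float64(0.564), -0.1), (np.float64(0.568), 0.1)]
```

View pics/o5.png

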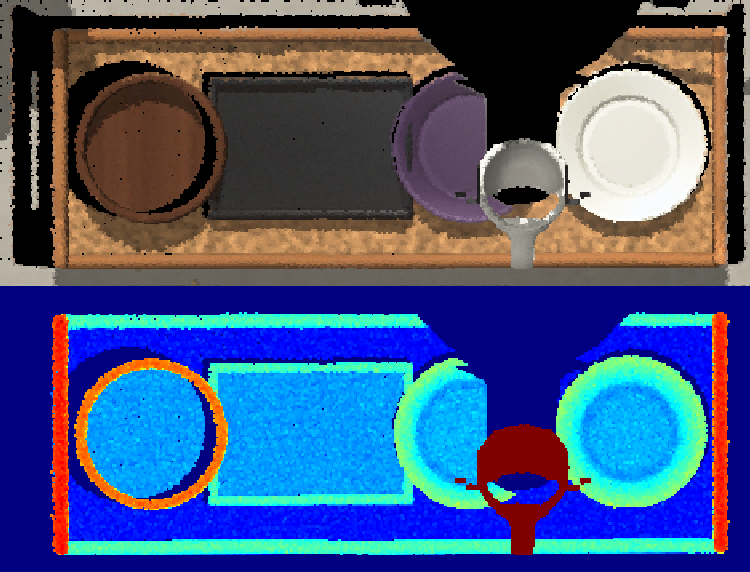

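View pics/c5.png

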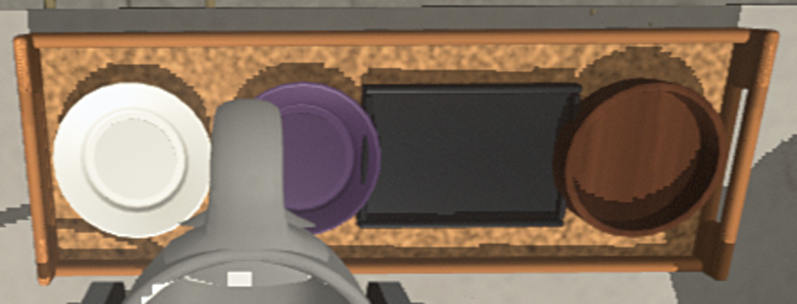

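The depth settles it: the dish's 127 mm side runs along the row, with walls at y ≈ -0.026..0.10 and x ≈ 0.434..0.522, whatever the notes say. The pastry will show whether that holds physically when it seats at a 14 mm floor. Now exact fits of the inserts.

Run:
```python
from fit import *
F='pics/w5.npz'
P,C=sel(F,.42,.54,-.215,-.11,.0192,.024); m=np.hypot(P[:,0]-.478,P[:,1]+.162)>.036
print('white',circ(P[m]))
P,C=sel(F,.42,.54,-.215,-.11,.0128,.0155); print('wfloor',len(P),cv2.minEnclosingCircle((P[:,:2]*1000).astype(np.float32)),P.mean(0))
P,C=sel(F,.42,.54,-.12,-.016,.0192,.024); m=(np.hypot(P[:,0]-.478,P[:,1]+.062)>.036)&(np.hypot(P[:,0]-.478,P[:,1]+.062)<.052); print('purple',m.sum(),circ(P[m]))
P,C=sel(F,.42,.54,.085,.19,.028,.034); m=np.hypot(P[:,0]-.476,P[:,1]-.138)<.052
print('holder',circ(P[m]))
P,C=sel(F,.42,.54,-.03,.1,.0185,.022);
a=P[(P[:,0]<.445)&(P[:,1]>0)&(P[:,1]<.08)];b=P[(P[:,0]>.51)&(P[:,1]>0)&(P[:,1]<.08)]
print('dish x walls',a[:,0].mean(),b[:,0].mean(),[np.degrees(np.polyfit(q[:,1],q[:,0],1)[0]) for q in (a,b)])
for x0,x1 in [(.44,.447),(.507,.513)]:
    P,C=sel(F,x0,x1,-.035,.11,.0185,.0215); print(np.histogram(P[:,1],np.arange(-.04,.112,.004))[0])
T,_=sel(F,.41,.55,-.24,.22,.031,.036)
for g in (1,-1):
    q=T[(np.sign(T[:,1])==g)&(abs(T[:,1])>.18)]; print('end',q[:,:2].min(0),q[:,:2].max(0),np.degrees(np.polyfit(q[:,0],q[:,1],1)[0]),q[:,1].mean())
```

```text
white [ 0.4792 -0.1631  0.0429]
wfloor 2072 ((479.6038513183594, -163.40191650390625), 32.92441177368164) [ 0.4795448  -0.16330455  0.01446523]
purple 1101 [ 0.4788 -0.0634  0.0438]
holder [0.4781 0.1359 0.0442]
dish x walls 0.4370817867015148 0.5197414050120368 [np.float64(-0.37796718876640023), np.float64(-0.376266991835897)]
[ 0  8  0 18 12  0  0  0  0  0  0  0  0  0  0  0  0  0  0  0  0  0  0  0
  0  0  0  0  0  0  0  0  0  5 18  2  7]
[ 0 13  2 10  8  0  0  0  0  0  0  0  0  0  0  0  0  0  0  0  0  0  0  0
  0  0  0  0  0  0  0  0  0  4 19  2  1]
end [0.41058528 0.18010702] [0.54969268 0.19834391] 0.13572962827989357 0.19217845275881731
end [ 0.41073267 -0.22398968] [ 0.54991959 -0.21532562] 0.10749811955882144 -0.2193418309910543
```

```bash
python3 - <<'E'
from fit import *
P,C=sel('pics/w5.npz',.40,.52,-.14,-.05,.285,.31); print(P[:,2].max()); P=P[P[:,2]>P[:,2].max()-.006];r=np.hypot(*(P[:,:2]-[.455,-.096]).T); P=P[r<.034]; print(len(P),circ(P),np.percentile(P[:,2],[2,50,98]))
E
python3 go.py .482 -.1635 .12 180
```

```text
0.3099979812614828
220 [ 0.4401 -0.096   0.0311] [0.30403661 0.30668602 0.3098278 ]
t 5.8 tcp [ 0.455  -0.096   0.2801] ang 179.7 tilt 0.06 gap 5.56 F [-0.1  0.4 -0.6]
dp [-2.75 -6.75 16.01] roll -0.005 q6 end -1.9 rows>= 3.5
```

Run:
```python
from fit import *
P,C=sel('pics/w5.npz',.40,.52,-.14,-.05,.286,.3); r=np.hypot(*(P[:,:2]-[.453,-.096]).T)
print(np.histogram(P[:,2],10))
for z0,z1 in ((.290,.294),(.293,.297),(.296,.300)):
    Q=P[(P[:,2]>z0)&(P[:,2]<z1)&(r<.036)]; 
    if len(Q)>20: print(z0,len(Q),circ(Q),Q.min(0),Q.max(0))
```

```text
(array([ 864,  914,  993, 1080, 1332, 2655, 3856,  673,  210,  228]), array([0.28601162, 0.28741018, 0.28880874, 0.2902073 , 0.29160587,
       0.29300443, 0.29440299, 0.29580155, 0.29720011, 0.29859867,
       0.29999723]))
0.29 3125 [ 0.4537 -0.0963  0.0279] [ 0.41751632 -0.13057351  0.29000481] [ 0.48372729 -0.0617973   0.2939974 ]
0.293 6218 [ 0.4546 -0.0963  0.0276] [ 0.41704322 -0.13024995  0.29300118] [ 0.48372729 -0.0617973   0.29699939]
0.296 832 [ 0.4509 -0.0961  0.0294] [ 0.4170986  -0.13031071  0.29600107] [ 0.47903861 -0.06194418  0.29999723]
```

```bash
python3 - <<'E'
from fit import *
P,C=sel('pics/w5.npz',.40,.52,-.14,-.05,.293,.2965); d=P[:,:2]-[.453,-.096]; r=np.hypot(*d.T)
m=(r<.0305)&(r>.023)&~((d[:,0]<-.02)&(abs(d[:,1])<.01))
print(m.sum(),circ(P[m]), circ(P[m&(abs(d[:,1])<.022)]))
E
python3 go.py .4814 -.163 .12 180
```

```text
3478 [ 0.4552 -0.0962  0.0272] [ 0.4552 -0.0961  0.0272]
t 5.8 tcp [ 0.455  -0.096   0.2801] ang 179.7 tilt 0.06 gap 5.56 F [-0.1  0.4 -0.6]
dp [-2.69 -6.7  16.01] roll -0.005 q6 end -1.9 rows>= 3.5
```

```bash
python3 -m creep '{"claw":[5,5,5,5,5,5,5,5,5,5,5],"dp":[[-0.7,-1.7,1],[-1.5,-3.6,4],[-2.2,-5.5,8],[-2.65,-6.7,12],[-2.65,-6.7,16],[-2.65,-6.7,19],[-2.65,-6.7,21],[-2.65,-6.7,21.8],[-2.65,-6.7,22],[-2.65,-6.7,22],[-2.65,-6.7,22]],"roll":[0,0,0,0,0,0,0,0,0,0,0]}' 25
python3 go.py .481 -.163 .0525 180
```

```text
t: 6.9
tcp_pos: [0.4822, -0.1649, 0.0613]
tool_rot: [0.003, 1.0, -0.001, 0.001]
force: [-0.1, -0.6, -0.5]
finger_gap: 0.643
t 6.9 tcp [ 0.4822 -0.1649  0.0613] ang 179.63 tilt 0.15 gap 5.49 F [-0.1 -0.6 -0.5]
dp [0.12 0.19 0.88] roll -0.006 q6 end -1.9 rows>= 0.2
```

```bash
for i in 1 2; do python3 -m creep '{"claw":[5,5],"dp":[[0,0,0],[0,0,0]],"roll":[0,0]}' 25 | sed -n 1,2p; done
python3 - <<'E'
from h import *
snap('wrist','w6.png');print(manip.sense()['tcp_pos'])
E
```

```text
t: 7.1
tcp_pos: [0.4818, -0.1647, 0.0612]
t: 7.3
tcp_pos: [0.4814, -0.1646, 0.0606]
[ 0.48135736 -0.16454401  0.06051425]
```

View pics/w6.png

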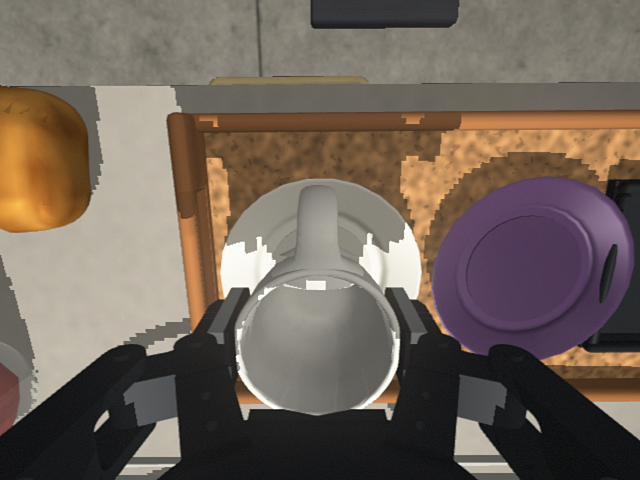

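The saucer's outer edge spans columns 221-421 (centre 321) and the cup rim 236-399 (centre 317.5). That makes the cup about 1.5 mm short in +y, which the TCP reading confirms. I'll correct and lower slowly.

```bash
python3 -m creep '{"claw":[5,5,5,5,5,5],"dp":[[0.04,0.15,0.2],[0.04,0.15,0.4],[0.04,0.15,0.6],[0.04,0.15,0.7],[0.04,0.15,0.75],[0.04,0.15,0.8]],"roll":[0,0,0,0,0,0]}' 25; python3 go.py .481 -.163 .0525 180
```

```text
t: 7.95
tcp_pos: [0.4809, -0.163, 0.0522]
tool_rot: [0.003, 1.0, 0.0, -0.0]
force: [0.2, 0.7, 2.4]
finger_gap: 0.644
t 7.95 tcp [ 0.4809 -0.163   0.0522] ang 179.61 tilt 0.0 gap 5.5 F [0.2 0.7 2.4]
dp [-0.01 -0.   -0.03] roll -0.007 q6 end -1.9 rows>= 0.0
```

```bash
python3 -m creep '{"claw":[6,6.4,6.8,6.8,6.8,6.8,6.8,6.8,6.8,6.8,6.8,6.8],"dp":[[0,0,0],[0,0,0],[0,0,0],[0,0,0],[0,0,-1],[0,0,-3],[0,0,-6],[0,0,-10],[0,0,-14],[0,0,-18],[0,0,-20],[0,0,-20]],"roll":[0,0,0,0,0,0,0,0,0,0,0,0]}' 25
python3 - <<'E'
from h import *
snap('wrist','w7.png')
E
python3 go.py .471 -.470 .25 90
```

```text
t: 9.15
tcp_pos: [0.4825, -0.1639, 0.2564]
tool_rot: [0.003, 1.0, -0.002, 0.004]
force: [-0.3, 0.1, -0.9]
finger_gap: 0.799
t 9.2 tcp [ 0.4814 -0.1632  0.2543] ang 179.62 tilt 0.25 gap 6.77 F [0.8 1.  0.1]
dp [  0.84 -30.68   0.49] roll 1.564 q6 end -0.78 rows>= 10.4
```

View pics/w7.png

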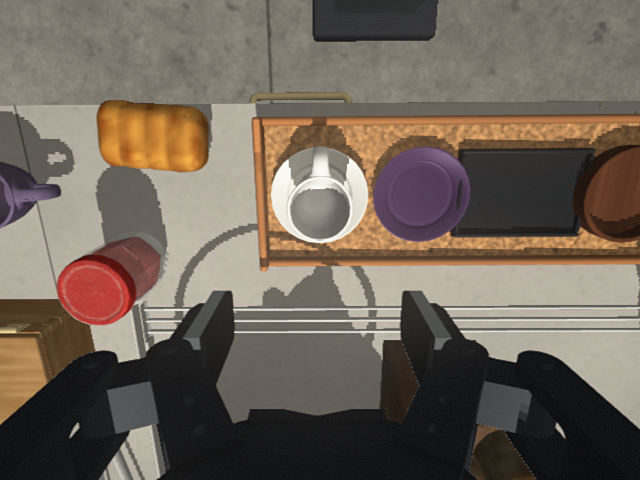

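The white cup stands in its saucer (rim near (320,208), saucer centre about (320,193)). I'll check the centring by depth and refit the purple saucer and the pastry from this view.

Run:
```python
from fit import *
F='pics/w7.npz'
P,C=sel(F,.42,.54,-.215,-.11,.0195,.0235); r=np.hypot(P[:,0]-.4794,P[:,1]+.163);m=(r>.038)&(r<.05); a=np.degrees(np.arctan2(P[:,1]+.163,P[:,0]-.4794))
print('saucer',m.sum(),circ(P[m]))
P,C=sel(F,.42,.54,-.215,-.11,.0645,.072); r=np.hypot(P[:,0]-.4794,P[:,1]+.163); print('rim',circ(P[r<.032]),P[r<.032][:,2].max(), P[r<.032].min(0),P[r<.032].max(0))
P,C=sel(F,.42,.54,-.12,-.016,.0195,.0235); r=np.hypot(P[:,0]-.4788,P[:,1]+.063); m=(r>.038)&(r<.05);print('purple',circ(P[m]))
P,C=sel(F,.36,.46,-.4,-.25,.008,.06); print('pastry',P.min(0),P.max(0),cv2.minAreaRect((P[:,:2]*1000).astype(np.float32)))
Q=P[P[:,2]>.03]; print(cv2.minAreaRect((Q[:,:2]*1000).astype(np.float32)))
```

```text
saucer 1776 [ 0.48   -0.1632  0.0439]
rim [ 0.4816 -0.1627  0.0275] 0.06976545816158548 [ 0.44772999 -0.19160819  0.0645002 ] [ 0.51053949 -0.13393762  0.06976546]
purple [ 0.4788 -0.0632  0.0437]
pastry [ 0.3892349  -0.36596354  0.01124084] [ 0.45395935 -0.26783787  0.04769965] ((421.6528015136719, -316.9167175292969), (98.43758392333984, 60.220001220703125), 84.647216796875)
((421.75360107421875, -317.0260314941406), (98.09342193603516, 59.673763275146484), 85.48031616210938)
```

```bash
python3 - <<'E'
from fit import *
for f in ('scene0','side0'):
    X,C=sel('pics/%s.npz'%f,.25,.75,-.8,-.5,.06,.5); 
    for y in np.arange(-.75,-.5,.03):
        m=(X[:,1]>y)&(X[:,1]<y+.03)
        if m.any(): print(f,round(y,2),X[m].min(0).round(2),X[m].max(0).round(2))
E
python3 -m creep '{"claw":[7,8,8.5,8.5,8.5,8.5,8.5,8.5,8.5,8.5,8.5,8.5],"dp":[[0.1,-1,0],[0.2,-3,0],[0.3,-6,0],[0.4,-9,0],[0.5,-12,0],[0.6,-15,0],[0.7,-18,0],[0.8,-21,0],[0.84,-24,0],[0.84,-27,0],[0.84,-29,0],[0.84,-30.7,0]],"roll":[0.14,0.28,0.42,0.56,0.7,0.84,0.98,1.12,1.26,1.4,1.53,1.564]}' 25
python3 -m creep '{"claw":[8.5,8.5,8.5],"dp":[[0,0,0],[0,0,0],[0,0,0]],"roll":[0,0,0]}' 25
python3 - <<'E'
from h import *
snap('wrist','w8.png')
E
python3 go.py .471 -.470 .25 90
```

```text
scene0 -0.75 [ 0.56 -0.75  0.06] [ 0.64 -0.72  0.11]
scene0 -0.72 [ 0.48 -0.72  0.06] [ 0.64 -0.69  0.14]
scene0 -0.69 [ 0.45 -0.69  0.06] [ 0.68 -0.66  0.18]
scene0 -0.66 [ 0.44 -0.66  0.06] [ 0.68 -0.63  0.18]
scene0 -0.63 [ 0.45 -0.63  0.06] [ 0.68 -0.6   0.18]
scene0 -0.6 [ 0.46 -0.6   0.06] [ 0.71 -0.57  0.17]
scene0 -0.57 [ 0.59 -0.57  0.06] [ 0.71 -0.54  0.09]
scene0 -0.54 [ 0.59 -0.54  0.06] [ 0.71 -0.51  0.09]
scene0 -0.51 [ 0.6  -0.51  0.06] [ 0.71 -0.5   0.1 ]
side0 -0.69 [ 0.45 -0.66  0.1 ] [ 0.45 -0.66  0.13]
side0 -0.66 [ 0.44 -0.66  0.06] [ 0.46 -0.63  0.17]
side0 -0.63 [ 0.44 -0.63  0.06] [ 0.55 -0.6   0.17]
side0 -0.6 [ 0.45 -0.6   0.06] [ 0.54 -0.57  0.16]
t: 10.4
tcp_pos: [0.4693, -0.4705, 0.2497]
tool_rot: [0.709, 0.706, 0.0, -0.002]
force: [0.8, 0.3, -0.3]
finger_gap: 0.993
t: 10.7
tcp_pos: [0.4701, -0.4683, 0.2513]
tool_rot: [0.707, 0.708, 0.0, -0.001]
force: [0.3, 0.1, 0.5]
finger_gap: 0.992
t 10.75 tcp [ 0.4703 -0.4684  0.2517] ang 90.08 tilt 0.12 gap 8.51 F [ 0.7 -0.6  0.2]
dp [-0.16  0.07  0.17] roll 0.001 q6 end -0.78 rows>= 0.0
```

View pics/w8.png

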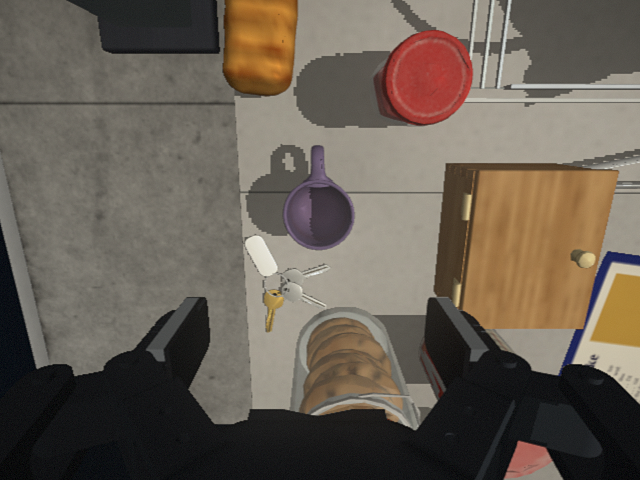

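The purple cup's rim is centred at (319,213) with the handle straight up at (318,150). The cookie jar is at (350,370) behind it, about 6 cm clear of the gripper body.

Run:
```python
from fit import *
F='pics/w8.npz'
P,C=sel(F,.42,.53,-.52,-.42,.048,.058); r=np.hypot(P[:,0]-.4705,P[:,1]+.470)
c=circ(P[(r<.036)]); print('rim',c,P[:,2].max(),P.min(0),P.max(0))
A,_=sel(F,.42,.53,-.45,-.38,.012,.06); d=A[:,:2]-c[:2]; r=np.hypot(*d.T); m=(r>.042)&(r<.07)
h=d[m].mean(0); print(m.sum(),np.degrees(np.arctan2(h[1],h[0])),r[m].max())
```

```text
rim [ 0.4716 -0.4719  0.0306] 0.054499720183862316 [ 0.4393503  -0.50473668  0.04800624] [ 0.50350159 -0.42017431  0.05449972]
290 91.090042017323 0.06039766620204522
```

```bash
python3 go.py .4714 -.4718 .037 91
python3 -m creep '{"claw":[8.5,8.5,8.5,8.5,8.5,8.5,8.5,8.5,8.5,8.5],"dp":[[-0.2,0,2],[-0.33,0.1,6],[-0.33,0.1,11],[-0.33,0.1,15],[-0.33,0.1,18.5],[-0.33,0.1,20.8],[-0.33,0.1,21.4],[-0.33,0.1,21.4],[-0.33,0.1,21.4],[-0.33,0.1,21.4]],"roll":[-0.016,-0.016,-0.016,-0.016,-0.016,-0.016,-0.016,-0.016,-0.016,-0.016]}' 25
python3 go.py .4714 -.4718 .037 91
python3 - <<'E'
from fit import *
snap('wrist','w9.png')
P,C=sel('pics/w9.npz',.42,.53,-.52,-.43,.048,.0555);r=np.hypot(P[:,0]-.4714,P[:,1]+.472); print(circ(P[r<.036]),P[r<.036].min(0),P[r<.036].max(0))
E
```

```text
t 10.75 tcp [ 0.4703 -0.4684  0.2517] ang 90.08 tilt 0.12 gap 8.51 F [ 0.7 -0.6  0.2]
dp [-0.38  0.13 21.47] roll -0.016 q6 end -0.8 rows>= 4.3
t: 11.75
tcp_pos: [0.4723, -0.4742, 0.0404]
tool_rot: [0.701, 0.713, -0.0, 0.002]
force: [-0.0, 0.8, 0.8]
finger_gap: 0.998
t 11.75 tcp [ 0.4723 -0.4742  0.0404] ang 90.93 tilt 0.22 gap 8.52 F [-0.   0.8  0.8]
dp [ 0.24 -0.09  0.34] roll -0.001 q6 end -0.8 rows>= 0.1
[ 0.4719 -0.4717  0.0303] [ 0.43970616 -0.50586922  0.04800165] [ 0.50443617 -0.43603958  0.05374527]
```

View pics/w9.png

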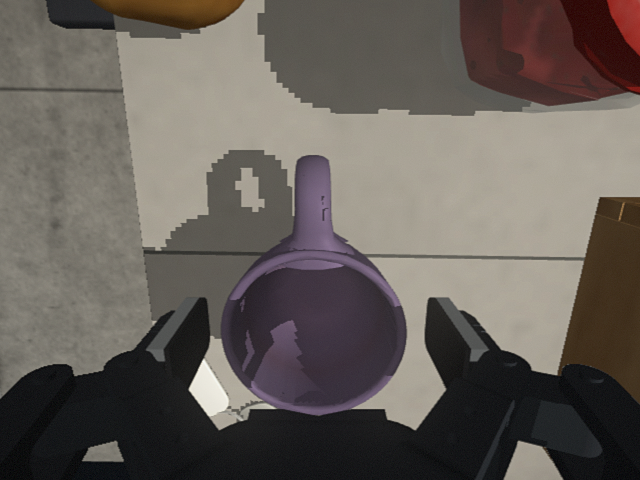

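The cup is centred between the pads (rim columns 222-406). A small correction, then close.

```bash
python3 -m creep '{"claw":[8.4,8,7.2,6.5,5.8,5.4,5.4,5.4,5.4,5.4],"dp":[[0.15,-0.03,0.1],[0.15,-0.03,0.1],[0.15,-0.03,0.1],[0.15,-0.03,0.1],[0.15,-0.03,0.1],[0.15,-0.03,0.1],[0.15,-0.03,0.1],[0.15,-0.03,0.1],[0.15,-0.03,0.1],[0.15,-0.03,0.1]],"roll":[0,0,0,0,0,0,0,0,0,0]}' 30
python3 -m creep '{"claw":[5.4,5.4,5.4,5.4,5.4,5.4,5.4,5.4],"dp":[[0,0,-0.5],[0,0,-2],[0,0,-5],[0,0,-9],[0,0,-14],[0,0,-19],[0,0,-22],[0,0,-23]],"roll":[0,0,0,0,0,0,0,0]}' 30
python3 go.py .46 -.13 .27 180
python3 - <<'E'
from fit import *
snap('wrist','w10.png')
E
```

```text
t: 12.8
tcp_pos: [0.4711, -0.4719, 0.0378]
tool_rot: [0.701, 0.713, -0.0, 0.0]
force: [-1.5, 1.7, 5.0]
finger_gap: 0.723
t: 13.6
tcp_pos: [0.4724, -0.4732, 0.2728]
tool_rot: [0.701, 0.713, -0.001, 0.005]
force: [0.3, -0.2, -1.1]
finger_gap: 0.726
t 13.6 tcp [ 0.4724 -0.4732  0.2728] ang 90.93 tilt 0.53 gap 6.2 F [ 0.3 -0.2 -1.1]
dp [ 3.434e+01 -6.800e-01  2.000e-02] roll -1.555 q6 end -1.85 rows>= 10.4
```

View pics/w10.png

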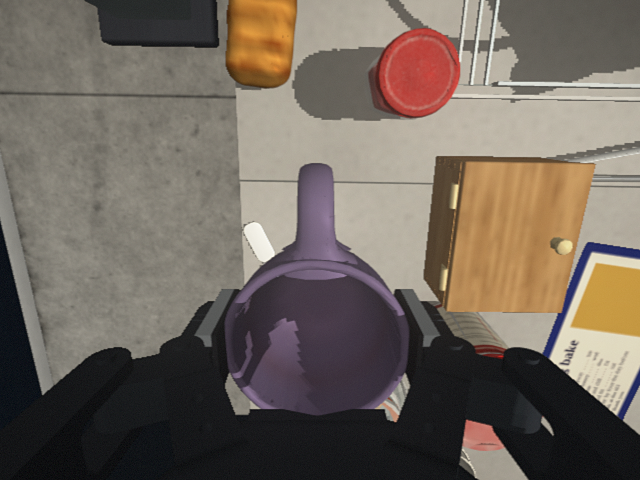

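Run:
```python
from fit import *
from scipy.spatial.transform import Rotation as Ro
def loc(f,tcp,q,zr,rad,ym):
    s=np.load(f);X=cloud(s);R=Ro.from_quat(q).as_matrix();L=((X-tcp)@R)
    with np.errstate(invalid='ignore'):
        m=(abs(L[...,1])<ym)&(abs(L[...,0])<.05)&(L[...,2]>zr-.0025)&(L[...,2]<zr+.002)
    Q=L[m]; 
    # extreme in x for narrow |y|
    for yy in (-.015,0,.015):
        k=abs(Q[:,1]-yy)<.003
        print(f,yy,'x range',np.percentile(Q[k][:,0],[1,99]).round(4), 'far center est',(np.percentile(Q[k][:,0],1)+np.sqrt(rad**2-yy**2)).round(4))
    print(len(Q),circ(Q))
loc('pics/w4.npz',[.4702,.4523,.1869],[.572,.821,.001,0],-.016,.029,.024)
loc('pics/w10.npz',[.4724,-.4732,.2728],[.701,.713,0,0.0],-.0142,.0325,.027)
```

```text
pics/w4.npz -0.015 x range [-0.0241  0.0248] far center est 0.0007
pics/w4.npz 0 x range [-0.027   0.0465] far center est 0.002
pics/w4.npz 0.015 x range [-0.0249  0.0272] far center est -0.0
6161 [0.0022 0.0022 0.0283]
pics/w10.npz -0.015 x range [-0.0263  0.0293] far center est 0.0025
pics/w10.npz 0 x range [0.0251 0.0494] far center est 0.0576
pics/w10.npz 0.015 x range [-0.0262  0.0286] far center est 0.0026
4934 [0.0012 0.0002 0.0307]
```

```bash
python3 -m creep '{"claw":[5.4,5.4,5.4,5.4,5.4,5.4,5.4,5.4,5.4,5.4,5.4,5.4],"dp":[[1,0,0],[3,0,0],[6.5,0,0],[10,0,0],[13.5,0,0],[17,0,0],[20.5,0,0],[24,0,0],[27.5,0,0],[31,0,0],[34.5,0,0],[37,0,0]],"roll":[-0.1,-0.24,-0.38,-0.52,-0.66,-0.8,-0.94,-1.08,-1.22,-1.36,-1.5,-1.555]}' 30
python3 -m creep '{"claw":[5.4,5.4,5.4],"dp":[[0,0,0],[0,0,0],[0,0,0]],"roll":[0,0,0]}' 30
python3 go.py .481 -.0632 .062 180
```

```text
t: 14.85
tcp_pos: [0.4631, -0.0989, 0.2652]
tool_rot: [-0.002, 1.0, 0.002, -0.003]
force: [-0.6, 1.3, -1.5]
finger_gap: 0.723
t: 15.15
tcp_pos: [0.4651, -0.1025, 0.2665]
tool_rot: [0.0, 1.0, 0.0, -0.001]
force: [0.2, 0.4, -1.8]
finger_gap: 0.724
t 15.15 tcp [ 0.4651 -0.1025  0.2665] ang 179.95 tilt 0.07 gap 6.19 F [ 0.2  0.4 -1.8]
dp [-1.61  3.93 20.45] roll -0.001 q6 end -1.7 rows>= 4.2
```

```bash
python3 -m creep '{"claw":[5.4,5.4,5.4,5.4,5.4,5.4,5.4,5.4,5.4,5.4,5.4],"dp":[[-0.5,1.2,1],[-1.2,2.8,3],[-1.6,3.9,7],[-1.6,3.9,11],[-1.6,3.9,15],[-1.6,3.9,18],[-1.6,3.9,20],[-1.6,3.9,20.5],[-1.6,3.9,20.5],[-1.6,3.9,20.5],[-1.6,3.9,20.5]],"roll":[0,0,0,0,0,0,0,0,0,0,0]}' 30
python3 -m creep '{"claw":[5.4,5.4,5.4],"dp":[[0,0,0],[0,0,0],[0,0,0]],"roll":[0,0,0]}' 30
python3 - <<'E'
from fit import *
snap('wrist','w11.png')
E
python3 go.py .481 -.0632 .052 180
```

```text
t: 16.25
tcp_pos: [0.482, -0.0631, 0.0634]
tool_rot: [0.0, 1.0, -0.0, 0.001]
force: [0.7, -0.5, -1.3]
finger_gap: 0.724
t: 16.55
tcp_pos: [0.4814, -0.0629, 0.0628]
tool_rot: [-0.0, 1.0, -0.0, 0.0]
force: [-0.3, 0.1, -0.8]
finger_gap: 0.727
t 16.6 tcp [ 0.4813 -0.0628  0.0627] ang -179.99 tilt 0.05 gap 6.2 F [-0.1 -0.5 -1.5]
dp [ 0.03 -0.04  1.07] roll 0.0 q6 end -1.7 rows>= 0.2
```

View pics/w11.png

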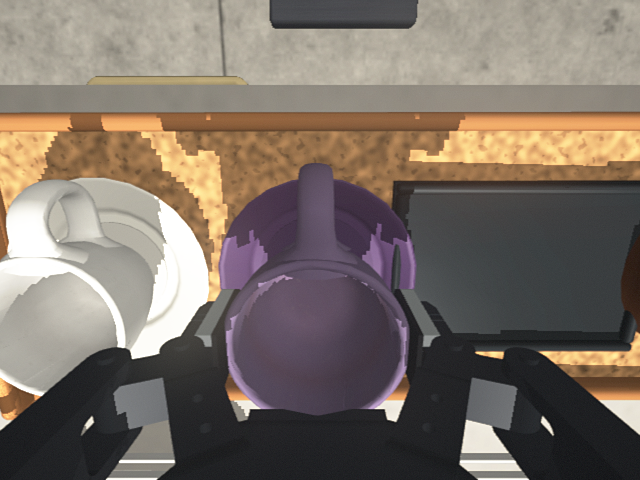

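Cup rim (226-410) and saucer (220-415) are both centred at column 318. Lowering slowly.

```bash
python3 -m creep '{"claw":[5.4,5.4,5.4,5.4,5.4,5.4,5.4],"dp":[[0.03,-0.04,0.3],[0.03,-0.04,0.6],[0.03,-0.04,0.8],[0.03,-0.04,0.92],[0.03,-0.04,1],[0.03,-0.04,1.07],[0.03,-0.04,1.07]],"roll":[0,0,0,0,0,0,0]}' 30; python3 go.py .481 -.0632 .052 180
```

```text
t: 17.3
tcp_pos: [0.4809, -0.0632, 0.0518]
tool_rot: [-0.0, 1.0, -0.0, 0.0]
force: [-0.1, 0.7, 0.3]
finger_gap: 0.725
t 17.3 tcp [ 0.4809 -0.0632  0.0518] ang -179.99 tilt 0.01 gap 6.19 F [-0.1  0.7  0.3]
dp [-0.01 -0.   -0.02] roll 0.0 q6 end -1.7 rows>= 0.0
```

```bash
python3 -m creep '{"claw":[5.4,5.4,6.5,6.8,7.1,7.3,7.3,7.3,7.3,7.3,7.3,7.3],"dp":[[0,0,0.04],[0,0,0.04],[0,0,0.04],[0,0,0.04],[0,0,0.04],[0,0,0],[0,0,-1],[0,0,-4],[0,0,-8],[0,0,-12],[0,0,-16],[0,0,-19]],"roll":[0,0,0,0,0,0,0,0,0,0,0,0]}' 30
python3 -m creep '{"claw":[7.3,7.3,7.3],"dp":[[0,0,0],[0,0,0],[0,0,0]],"roll":[0,0,0]}' 30
python3 - <<'E'
from fit import *
snap('wrist','w12.png')
F='pics/w12.npz'
for n,cx,cy,zt,R in (('white',.4794,-.163,.068,.029),('purple',.479,-.063,.066,.0325)):
    P,C=sel(F,.42,.54,cy-.05,cy+.05,.0195,.0235); r=np.hypot(P[:,0]-cx,P[:,1]-cy);m=(r>.039)&(r<.05); print(n,'saucer',circ(P[m]))
    P,C=sel(F,.42,.54,cy-.05,cy+.05,zt-.003,zt+.003); r=np.hypot(P[:,0]-cx,P[:,1]-cy);Q=P[r<R+.003]; print('rim',circ(Q),Q.min(0).round(4),Q.max(0).round(4))
P,C=sel(F,.36,.46,-.4,-.25,.008,.06); print('pastry',P.min(0),P.max(0),cv2.minAreaRect((P[:,:2]*1000).astype(np.float32)))
E
python3 go.py .4215 -.317 .2 90
```

```text
t: 18.5
tcp_pos: [0.4811, -0.0632, 0.2448]
tool_rot: [-0.0, 1.0, -0.001, 0.002]
force: [0.7, 0.0, -0.1]
finger_gap: 0.854
t: 18.8
tcp_pos: [0.4798, -0.0628, 0.2407]
tool_rot: [-0.0, 1.0, 0.0, -0.001]
force: [-0.0, 0.4, 0.1]
finger_gap: 0.861
white saucer [ 0.4797 -0.1634  0.0439]
rim [ 0.4819 -0.1623  0.0275] [ 0.4479 -0.1914  0.065 ] [ 0.5111 -0.1338  0.0693]
purple saucer [ 0.4796 -0.0631  0.0443]
rim [ 0.482  -0.0634  0.0306] [ 0.4441 -0.0952  0.063 ] [ 0.5141 -0.0313  0.0681]
pastry [ 0.38952885 -0.34957617  0.00806101] [ 0.45418092 -0.26696557  0.04671417] ((422.7904357910156, -307.0994873046875), (80.12269592285156, 60.35350799560547), 84.92239379882812)
t 18.85 tcp [ 0.4797 -0.0628  0.2404] ang -179.99 tilt 0.19 gap 7.28 F [ 0.1  0.2 -0. ]
dp [  5.81 -25.43   4.03] roll 1.571 q6 end -0.64 rows>= 10.5
```

View pics/w12.png

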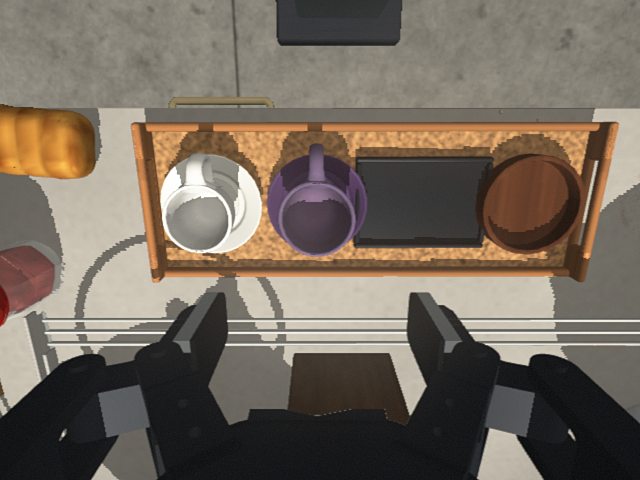

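```bash
python3 -m creep '{"claw":[7.5,8,8.5,8.5,8.5,8.5,8.5,8.5,8.5,8.5,8.5,8.5],"dp":[[0.3,-1,0],[0.8,-3,0],[1.4,-6,0],[2,-9,0],[2.7,-12,0],[3.4,-15,0],[4.1,-18,0],[4.8,-21,0],[5.4,-23.5,0],[5.8,-25,0],[5.8,-25.4,0],[5.8,-25.4,0]],"roll":[0.14,0.28,0.42,0.56,0.7,0.84,0.98,1.12,1.26,1.4,1.53,1.64]}' 30
python3 -m creep '{"claw":[8.5,8.5,8.5],"dp":[[0,0,0],[0,0,0],[0,0,0]],"roll":[0.02,0.02,0.02]}' 30
python3 - <<'E'
from fit import *
snap('wrist','w13.png')
P,C=sel('pics/w13.npz',.36,.47,-.4,-.24,.008,.06); print('pastry',P.min(0),P.max(0),cv2.minAreaRect((P[:,:2]*1000).astype(np.float32)))
for z in (.01,.02,.03): Q=P[P[:,2]>z]; print(z,cv2.minAreaRect((Q[:,:2]*1000).astype(np.float32)))
E
python3 go.py .4215 -.317 .030 85
```

```text
t: 20.05
tcp_pos: [0.4221, -0.3178, 0.2397]
tool_rot: [0.733, 0.68, -0.0, -0.002]
force: [0.3, 0.7, -1.0]
finger_gap: 0.995
t: 20.35
tcp_pos: [0.4227, -0.3167, 0.2409]
tool_rot: [0.737, 0.676, 0.0, -0.001]
force: [-0.0, 0.4, -0.4]
finger_gap: 0.994
pastry [ 0.38834599 -0.36713678  0.01821467] [ 0.45343183 -0.2681787   0.04698765] ((421.0916748046875, -317.52215576171875), (99.62138366699219, 60.37837600708008), 84.64676666259766)
0.01 ((421.0916748046875, -317.52215576171875), (99.62138366699219, 60.37837600708008), 84.64676666259766)
0.02 ((421.0916748046875, -317.52215576171875), (99.62138366699219, 60.37837600708008), 84.64676666259766)
0.03 ((420.85382080078125, -316.9807434082031), (97.27304077148438, 59.19693374633789), 84.7063217163086)
t 20.4 tcp [ 0.4228 -0.3168  0.2412] ang 84.99 tilt 0.06 gap 8.54 F [-0.3  0.5 -0.4]
dp [-0.04 -0.11 21.12] roll -0.0 q6 end -0.56 rows>= 4.2
```

View pics/w13.png

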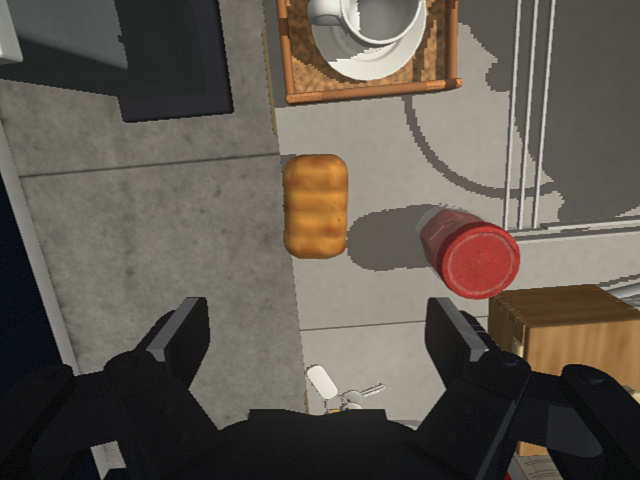

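The pastry runs from (283,155) to (348,258), almost vertical in the picture, with nothing near the finger paths. Descending onto (0.4212, -0.3175).

```bash
python3 -m creep '{"claw":[8.5,8.5,8.5,8.5,8.5,8.5,8.5,8.5,8.5,8.5],"dp":[[-0.05,-0.1,2],[-0.08,-0.16,6],[-0.08,-0.16,11],[-0.08,-0.16,15],[-0.08,-0.16,18],[-0.08,-0.16,20.4],[-0.08,-0.16,21],[-0.08,-0.16,21],[-0.08,-0.16,21],[-0.08,-0.16,21]],"roll":[0.005,0.005,0.005,0.005,0.005,0.005,0.005,0.005,0.005,0.005]}' 25
python3 -m creep '{"claw":[8.5,8.5,8.5],"dp":[[0,0,0],[0,0,0],[0,0,0]],"roll":[0,0,0]}' 25
python3 go.py .4212 -.3175 .030 84.7
python3 - <<'E'
from fit import *
snap('wrist','w14.png')
P,C=sel('pics/w14.npz',.36,.47,-.4,-.24,.008,.046); print('pastry',P.min(0),P.max(0),cv2.minAreaRect((P[:,:2]*1000).astype(np.float32)))
E
```

```text
t: 21.4
tcp_pos: [0.422, -0.3186, 0.033]
tool_rot: [0.739, 0.673, -0.0, 0.001]
force: [0.7, -0.3, -0.4]
finger_gap: 0.996
t: 21.7
tcp_pos: [0.4214, -0.318, 0.0322]
tool_rot: [0.74, 0.673, -0.0, 0.001]
force: [0.1, -0.4, 0.1]
finger_gap: 0.999
t 21.7 tcp [ 0.4214 -0.318   0.0322] ang 84.62 tilt 0.06 gap 8.53 F [ 0.1 -0.4  0.1]
dp [ 0.05 -0.03  0.22] roll -0.001 q6 end -0.55 rows>= 0.0
pastry [ 0.36616512 -0.35708434  0.01074507] [ 0.4699938  -0.26795299  0.04599938] ((421.4252014160156, -315.5604248046875), (89.13575744628906, 96.96117401123047), 28.929351806640625)
```

View pics/w14.png

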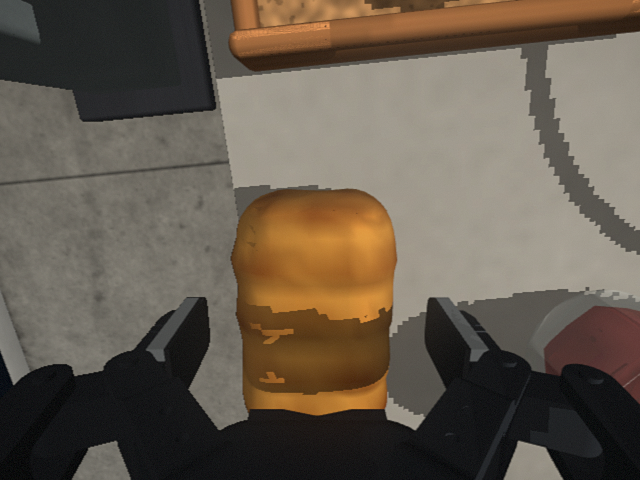

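Pastry centred between pads (columns 236-394). Closing, then lifting.

```bash
python3 -m creep '{"claw":[8,7.2,6.6,6,5.6,5.4,5.4,5.4,5.4],"dp":[[0,0,0.2],[0,0,0.2],[0,0,0.2],[0,0,0.2],[0,0,0.2],[0,0,0.2],[0,0,0.2],[0,0,0.2],[0,0,0.2]],"roll":[0,0,0,0,0,0,0,0,0]}' 25
python3 -m creep '{"claw":[5.4,5.4,5.4,5.4,5.4,5.4,5.4],"dp":[[0,0,-0.5],[0,0,-2],[0,0,-5],[0,0,-10],[0,0,-15],[0,0,-19],[0,0,-21]],"roll":[0,0,0,0,0,0,0]}' 25
python3 -m creep '{"claw":[5.4,5.4,5.4],"dp":[[0,0,0],[0,0,0],[0,0,0]],"roll":[0,0,0]}' 25
python3 go.py .478 .0366 .24 90.3
python3 - <<'E'
from fit import *
from scipy.spatial.transform import Rotation as Ro
s=snap('wrist','w15.png'); st=manip.sense(); R=Ro.from_quat(st['tool_rot']).as_matrix()
L=(cloud(s).reshape(-1,3)-st['tcp_pos'])@R; C=s['image'].reshape(-1,3).astype(int)
with np.errstate(invalid='ignore'): m=(abs(L[:,1])<.028)&(abs(L[:,0])<.07)&(L[:,2]<.03)&(L[:,2]>-.03)&(C[:,0]-C[:,2]>40)
L=L[m]; print(np.percentile(L,[0.5,99.5],axis=0).round(4))
for y in (-.02,-.01,0,.01,.02):
    k=abs(L[:,1]-y)<.003; print(y,'xmax',np.percentile(L[k][:,0],99).round(4))
E
```

```text
t: 22.65
tcp_pos: [0.4212, -0.3178, 0.0298]
tool_rot: [0.74, 0.673, 0.0, 0.0]
force: [0.3, 1.0, 3.5]
finger_gap: 0.685
t: 23.35
tcp_pos: [0.4223, -0.319, 0.2437]
tool_rot: [0.74, 0.673, -0.0, 0.003]
force: [0.5, -0.4, -1.3]
finger_gap: 0.685
t: 23.65
tcp_pos: [0.4203, -0.3169, 0.2379]
tool_rot: [0.74, 0.673, 0.0, -0.002]
force: [-0.6, 0.1, -1.0]
finger_gap: 0.686
t 23.65 tcp [ 0.4203 -0.3169  0.2379] ang 84.61 tilt 0.22 gap 5.86 F [-0.6  0.1 -1. ]
dp [35.74  2.42 -0.12] roll -0.099 q6 end 0.07 rows>= 7.2
[[-0.0297 -0.0271 -0.0156]
 [ 0.05    0.0276  0.0086]]
-0.02 xmax 0.047
-0.01 xmax 0.0491
0 xmax 0.0498
0.01 xmax 0.0502
0.02 xmax 0.0489
```

View pics/w15.png

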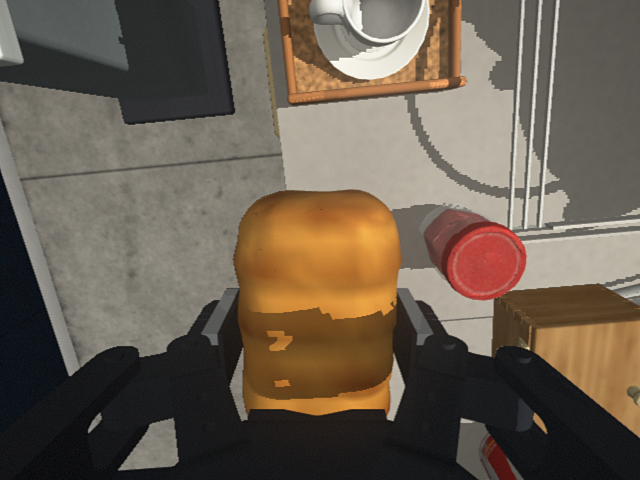

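```bash
python3 -m creep '{"claw":[5.4,5.4,5.4,5.4,5.4,5.4,5.4,5.4,5.4,5.4,5.4,5.4],"dp":[[1,0.1,0],[3,0.2,0],[6.5,0.4,0],[10,0.6,0],[14,0.9,0],[18,1.2,0],[22,1.5,0],[26,1.8,0],[30,2.1,0],[33,2.3,0],[35,2.4,0],[35.7,2.4,0]],"roll":[0,-0.01,-0.02,-0.03,-0.04,-0.05,-0.06,-0.07,-0.08,-0.09,-0.099,-0.099]}' 25
python3 -m creep '{"claw":[5.4,5.4,5.4],"dp":[[0,0,0],[0,0,0],[0,0,0]],"roll":[0,0,0]}' 25
python3 go.py .4784 .0366 .10 90.3
python3 - <<'E'
from fit import *
snap('wrist','w16.png')
E
```

```text
t: 24.9
tcp_pos: [0.4778, 0.0378, 0.2387]
tool_rot: [0.704, 0.71, -0.0, -0.001]
force: [-1.3, 0.2, -1.0]
finger_gap: 0.685
t: 25.2
tcp_pos: [0.4786, 0.0344, 0.2394]
tool_rot: [0.706, 0.708, -0.0, -0.0]
force: [-0.7, 0.1, -0.7]
finger_gap: 0.686
t 25.2 tcp [0.4786 0.0344 0.2394] ang 90.2 tilt 0.03 gap 5.85 F [-0.7  0.1 -0.7]
dp [ 2.300e-01 -1.000e-02  1.394e+01] roll -0.002 q6 end 0.07 rows>= 2.8
```

View pics/w16.png

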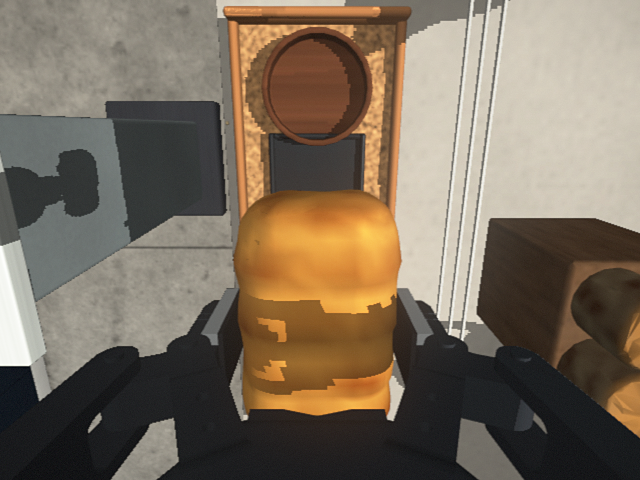

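```bash
python3 -m creep '{"claw":[5.4,5.4,5.4,5.4,5.4,5.4,5.4,5.4,5.4,5.4],"dp":[[0.2,0,1],[0.25,0,4],[0.25,0,8],[0.25,0,12],[0.25,0,14.5],[0.25,0,16],[0.25,0,16.8],[0.25,0,16.9],[0.25,0,16.9],[0.25,0,16.9]],"roll":[0,0,0,0,0,0,0,0,0,0]}' 25
python3 -m creep '{"claw":[5.4,5.4,5.4],"dp":[[0,0,0],[0,0,0],[0,0,0]],"roll":[0,0,0]}' 25
python3 go.py .4784 .037 .044 90.4
python3 - <<'E'
from fit import *
snap('wrist','w17.png')
E
```

```text
t: 26.25
tcp_pos: [0.4793, 0.0376, 0.0714]
tool_rot: [0.705, 0.709, 0.001, 0.001]
force: [0.1, -0.3, -0.8]
finger_gap: 0.688
t: 26.55
tcp_pos: [0.4789, 0.0378, 0.0711]
tool_rot: [0.705, 0.709, 0.0, 0.0]
force: [0.2, 0.2, -1.2]
finger_gap: 0.69
t 26.55 tcp [0.4789 0.0378 0.0711] ang 90.29 tilt 0.06 gap 5.89 F [ 0.2  0.2 -1.2]
dp [-0.08 -0.05  2.71] roll -0.002 q6 end 0.07 rows>= 0.5
```

View pics/w17.png

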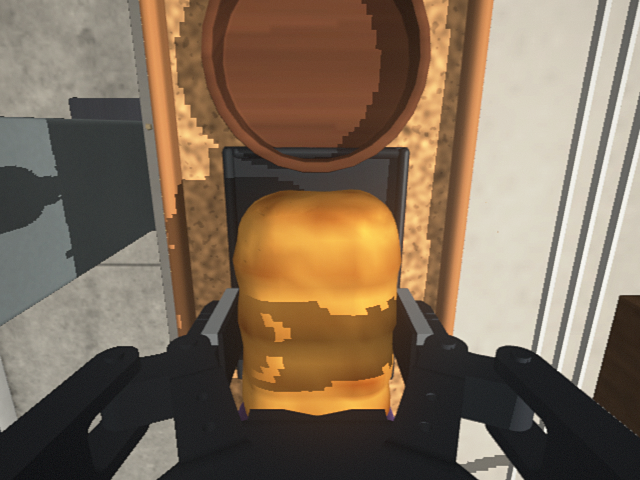

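The dish (columns 222-410) and the pastry (234-400) are aligned, and the end still clears the holder. I'll lower in stages and watch the force.

```bash
python3 -m creep '{"claw":[5.4,5.4,5.4,5.4,5.4,5.4],"dp":[[-0.08,-0.05,0.6],[-0.08,-0.05,1.2],[-0.08,-0.05,1.7],[-0.08,-0.05,2],[-0.08,-0.05,2.1],[-0.08,-0.05,2.1]],"roll":[0,0,0,0,0,0]}' 25;python3 -m creep '{"claw":[5.4,5.4,5.4],"dp":[[0,0,0.2],[0,0,0.35],[0,0,0.45]],"roll":[0,0,0]}' 25;  python3 go.py .4784 .037 .044 90.4
```

```text
t: 27.2
tcp_pos: [0.478, 0.037, 0.0493]
tool_rot: [0.705, 0.709, -0.0, -0.0]
force: [0.3, 0.3, -0.7]
finger_gap: 0.684
t: 27.5
tcp_pos: [0.4782, 0.037, 0.0451]
tool_rot: [0.705, 0.709, 0.0, 0.0]
force: [0.5, 0.9, -0.5]
finger_gap: 0.687
t 27.5 tcp [0.4782 0.037  0.0451] ang 90.29 tilt 0.01 gap 5.86 F [ 0.5  0.9 -0.5]
dp [-0.    0.02  0.11] roll -0.002 q6 end 0.07 rows>= 0.0
```

The underside is at about 15 mm with no contact, so the dish really is oriented as the camera shows. Now the last millimetre.

```bash
python3 -m creep '{"claw":[5.4,5.4,5.4,5.4],"dp":[[0,0,0.06],[0,0,0.12],[0,0,0.15],[0,0,0.15]],"roll":[0,0,0,0]}' 25;  python3 go.py .4784 .037 .044 90.4
```

```text
t: 27.9
tcp_pos: [0.4781, 0.037, 0.0437]
tool_rot: [0.705, 0.709, 0.0, 0.0]
force: [-1.0, 0.1, 0.3]
finger_gap: 0.684
t 27.9 tcp [0.4781 0.037  0.0437] ang 90.29 tilt 0.01 gap 5.84 F [-1.   0.1  0.3]
dp [-0.    0.03 -0.03] roll -0.002 q6 end 0.07 rows>= 0.0
```

```bash
python3 -m creep '{"claw":[6.2,6.6,7,7,7,7,7,7,7,7,7,7],"dp":[[0,0,0.02],[0,0,0.02],[0,0,0],[0,0,0],[0,0,-1],[0,0,-4],[0,0,-8],[0,0,-12],[0,0,-16],[0,0,-19],[0,0,-20],[0,0,-20]],"roll":[0,0,0,0,0,0,0,0,0,0,0,0]}' 25
python3 -m creep '{"claw":[7,7,7],"dp":[[0,0,0],[0,0,0],[0,0,0]],"roll":[0,0,0]}' 25
python3 - <<'E'
from fit import *
snap('wrist','w18.png')
P,C=sel('pics/w18.npz',.43,.53,-.035,.1,.033,.066); m=(C[:,0].astype(int)-C[:,2]>60); P=P[m]; print(P[:,2].max(),np.percentile(P[:,2],99),cv2.minAreaRect((P[:,:2]*1000).astype(np.float32)))
E
python3 go.py .424 .317 .30 90
```

```text
t: 29.1
tcp_pos: [0.4787, 0.037, 0.2452]
tool_rot: [0.705, 0.709, 0.001, 0.002]
force: [0.6, -0.5, -0.4]
finger_gap: 0.82
t: 29.4
tcp_pos: [0.4772, 0.0371, 0.242]
tool_rot: [0.705, 0.709, -0.001, -0.002]
force: [0.7, 1.0, -0.1]
finger_gap: 0.819
0.06052207803953567 0.059030167288468244 ((479.67974853515625, 40.1182975769043), (59.02711868286133, 103.75838470458984), 0.3907606899738312)
t 29.45 tcp [0.4774 0.0371 0.2422] ang 90.28 tilt 0.18 gap 7.0 F [-0.2 -0.1 -0.4]
dp [28.02 -5.22 -5.75] roll 0.005 q6 end 0.64 rows>= 5.8
```

View pics/w18.png

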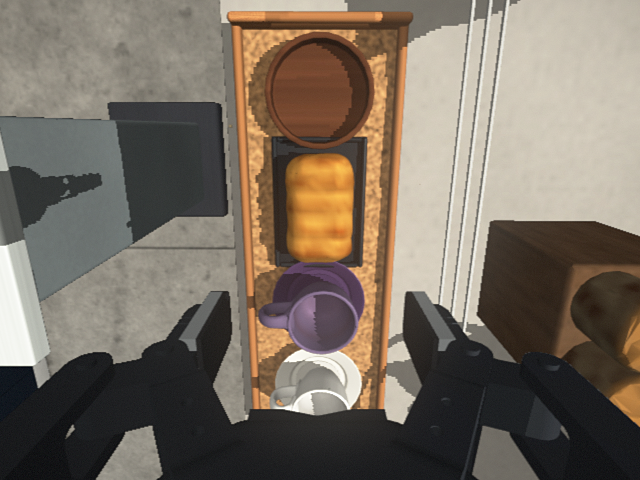

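The pastry lies flat in the dish at (320,208), top at 60 mm as it should be, long side along the dish. Next, the honey jar.

```bash
python3 -m creep '{"claw":[8,8.5,8.5,8.5,8.5,8.5,8.5,8.5,8.5,8.5,8.5,8.5],"dp":[[1,-0.2,-1],[3,-0.6,-2.5],[6,-1.2,-4],[9.5,-1.9,-5.5],[13,-2.6,-5.7],[17,-3.3,-5.7],[21,-4,-5.7],[24.5,-4.7,-5.7],[27,-5.1,-5.7],[28,-5.2,-5.7],[28,-5.2,-5.7],[28,-5.2,-5.7]],"roll":[0,0,0,0,0,0,0,0,0,0,0,0]}' 40
python3 -m creep '{"claw":[8.5,8.5],"dp":[[0,0,0],[0,0,0]],"roll":[0,0]}' 40
python3 - <<'E'
from fit import *
snap('wrist','w19.png')
F='pics/w19.npz'
P,C=sel(F,.36,.5,.25,.39,.095,.11); print('lid',len(P),np.median(P[:,2]),circ(P),cv2.minEnclosingCircle((P[:,:2]*1000).astype(np.float32)))
print(P.min(0),P.max(0))
E
python3 go.py .424 .317 .30 90
```

```text
t: 30.65
tcp_pos: [0.4246, 0.3161, 0.3006]
tool_rot: [0.705, 0.709, -0.0, 0.0]
force: [0.5, -0.0, -0.2]
finger_gap: 0.99
t: 30.85
tcp_pos: [0.4251, 0.3156, 0.3007]
tool_rot: [0.706, 0.708, -0.0, 0.0]
force: [-0.3, 1.0, -0.1]
finger_gap: 0.997
lid 4131 0.10115874224528779 [0.4272 0.3221 0.0229] ((427.2689514160156, 321.5708923339844), 32.97909164428711)
[0.39443055 0.28937064 0.09505765] [0.45961917 0.35379819 0.10394932]
t 30.9 tcp [0.4251 0.3158 0.3007] ang 90.19 tilt 0.01 gap 8.48 F [-0.9 -0.2  0. ]
dp [ 0.12 -0.11  0.07] roll 0.003 q6 end 0.64 rows>= 0.0
```

View pics/w19.png

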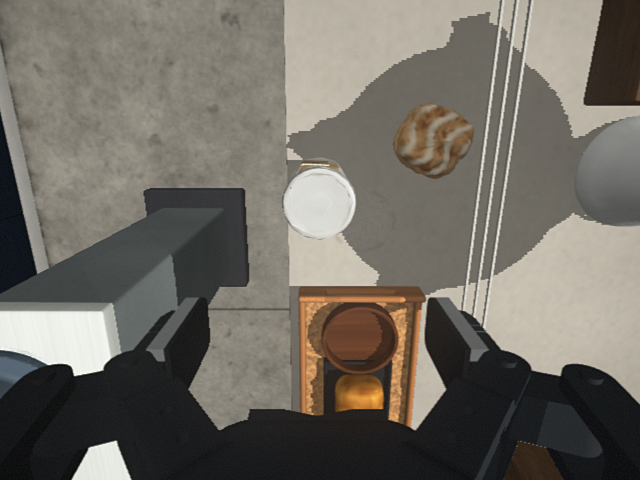

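```bash
python3 - <<'E'
from fit import *
A=[]
for f in ('scene0','side0','w1','w19'):
    P,C=sel('pics/%s.npz'%f,.37,.48,.26,.38,.015,.088); A.append(P)
    d=P[:,:2]-[.4272,.3217]; a=np.degrees(np.arctan2(d[:,1],d[:,0])); r=np.hypot(*d.T)
    print(f,len(P))
    for k in range(-180,180,15):
        m=(a>=k)&(a<k+15)&(r<.042)
        if m.sum()>8: print('  ',k,m.sum(),np.percentile(r[m],[10,50,95]).round(4))
E
python3 - <<'E'
import cv2
a=cv2.imread('pics/scene0.png')[165:215,220:270];b=cv2.imread('pics/w1.png')[255:385,190:280];
cv2.imwrite('pics/j.png',cv2.hconcat([cv2.resize(a,(390,390),interpolation=2),cv2.resize(b,(270,390),interpolation=2)]))
E
```

```text
scene0 333
   -180 34 [0.0304 0.0337 0.0368]
   -165 38 [0.0283 0.0319 0.0361]
   -150 32 [0.03   0.0317 0.0364]
   -135 44 [0.0294 0.0343 0.0391]
   -120 42 [0.0292 0.0327 0.0384]
   -105 40 [0.0274 0.031  0.036 ]
   -90 39 [0.0277 0.0316 0.0361]
   -75 34 [0.031  0.0334 0.0384]
   -60 12 [0.0307 0.0329 0.0338]
   165 9 [0.03   0.0325 0.0351]
side0 375
   45 19 [0.0287 0.0322 0.034 ]
   60 79 [0.0299 0.032  0.0356]
   75 84 [0.028  0.0306 0.0331]
   90 64 [0.0287 0.0306 0.0345]
   105 51 [0.0302 0.0336 0.0374]
   120 50 [0.031  0.0344 0.0393]
   135 12 [0.0273 0.0335 0.0352]
w1 2317
   -15 22 [0.034  0.0354 0.036 ]
   0 129 [0.0322 0.0333 0.035 ]
   15 129 [0.0308 0.0313 0.0322]
   30 151 [0.0306 0.0314 0.0323]
   45 247 [0.031  0.0338 0.0352]
   60 359 [0.0305 0.0322 0.034 ]
   75 318 [0.0298 0.0308 0.0317]
   90 326 [0.0299 0.0311 0.0323]
   105 364 [0.0309 0.0333 0.0352]
   120 136 [0.0313 0.0329 0.0344]
   135 63 [0.031  0.0312 0.0318]
   150 45 [0.0311 0.0315 0.0324]
   165 28 [0.0326 0.0337 0.0353]
w19 306
   45 32 [0.0323 0.0336 0.0351]
   60 73 [0.0314 0.0323 0.0341]
   75 42 [0.0307 0.0312 0.0317]
   90 49 [0.031  0.0315 0.0324]
   105 76 [0.0322 0.0335 0.0354]
   120 22 [0.0325 0.0333 0.0349]
```

View pics/j.png

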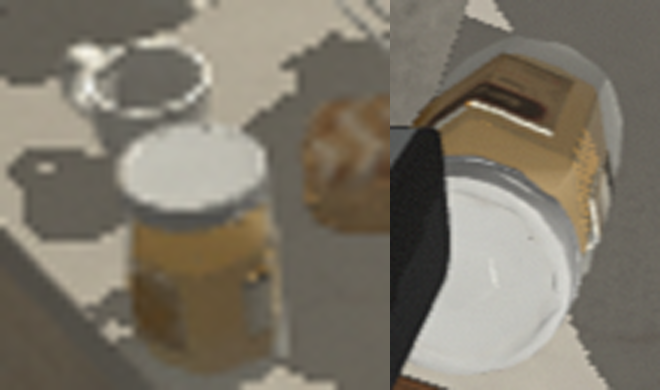

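The jar is hexagonal: flats (radius about 31 mm) face roughly 28°, 88° and 148°, corners lie between. The lid is centred at (0.4272, 0.3217). I'll grip the lid with the jaws at 88°, tool-x at 178°, so no turn is needed at the tray.

```bash
python3 go.py .4272 .3217 .22 178
python3 -m creep '{"claw":[8.5,8.5,8.5,8.5,8.5,8.5,8.5,8.5,8.5,8.5,8.5,8.5],"dp":[[0.2,0.05,0.5],[0.4,0.1,1],[0.6,0.2,2],[0.6,0.2,3],[0.6,0.2,4],[0.6,0.2,5],[0.6,0.2,6],[0.6,0.2,7],[0.6,0.2,8],[0.6,0.2,8],[0.6,0.2,8],[0.6,0.2,8]],"roll":[-0.14,-0.28,-0.42,-0.56,-0.7,-0.84,-0.98,-1.12,-1.26,-1.4,-1.5,-1.533]}' 50
python3 -m creep '{"claw":[8.5,8.5,8.5],"dp":[[0,0,0],[0,0,0],[0,0,0]],"roll":[0,0,0]}' 50
python3 - <<'E'
from fit import *
snap('wrist','w20.png')
P,C=sel('pics/w20.npz',.36,.5,.25,.39,.097,.106); print('lid',len(P),np.median(P[:,2]),cv2.minEnclosingCircle((P[:,:2]*1000).astype(np.float32)),P.min(0),P.max(0))
E
python3 go.py .4272 .3217 .093 178
```

```text
t 30.9 tcp [0.4251 0.3158 0.3007] ang 90.19 tilt 0.01 gap 8.48 F [-0.9 -0.2  0. ]
dp [0.59 0.21 8.07] roll -1.533 q6 end -0.89 rows>= 10.2
t: 32.1
tcp_pos: [0.4271, 0.3221, 0.2205]
tool_rot: [0.016, 1.0, -0.0, -0.0]
force: [-0.1, 0.1, -0.6]
finger_gap: 0.994
t: 32.4
tcp_pos: [0.4269, 0.3225, 0.2207]
tool_rot: [0.017, 1.0, 0.0, 0.0]
force: [0.8, 0.2, -0.2]
finger_gap: 0.993
lid 6755 0.10124204928436506 ((427.3173522949219, 320.9345703125), 32.9194450378418) [0.39455925 0.28875175 0.09700417] [0.45915849 0.35339214 0.10418242]
t 32.45 tcp [0.4268 0.3226 0.2207] ang 178.08 tilt 0.01 gap 8.49 F [-0.7  0.2 -0.3]
dp [-0.04 -0.09 12.77] roll 0.001 q6 end -0.89 rows>= 2.6
```

View pics/w20.png

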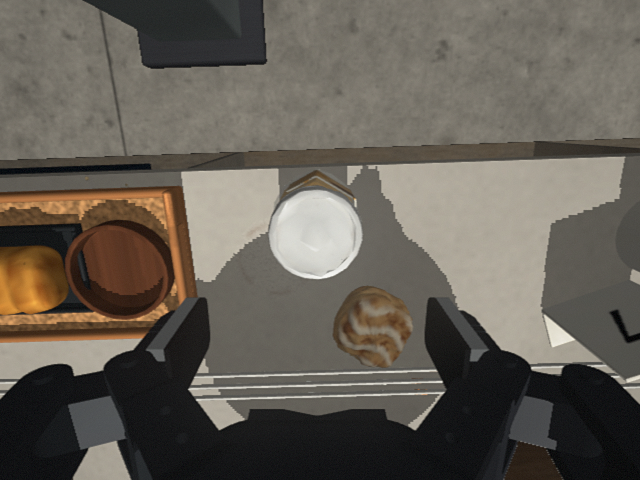

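The lid is centred at (316,234), and a jar corner points up at (317,170), so the flats face the pads. Descending.

```bash
python3 -m creep '{"claw":[8.5,8.5,8.5,8.5,8.5,8.5,8.5,8.5,8.5],"dp":[[-0.05,-0.1,1],[-0.05,-0.13,4],[-0.05,-0.13,7.5],[-0.05,-0.13,10.5],[-0.05,-0.13,12.2],[-0.05,-0.13,12.7],[-0.05,-0.13,12.7],[-0.05,-0.13,12.7],[-0.05,-0.13,12.7]],"roll":[0,0,0,0,0,0,0,0,0]}' 50
python3 -m creep '{"claw":[8.4,8,7.5,7,6.5,6.2,6,6,6,6],"dp":[[0,0,0],[0,0,0],[0,0,0],[0,0,0],[0,0,0],[0,0,0],[0,0,0],[0,0,0],[0,0,0],[0,0,0]],"roll":[0,0,0,0,0,0,0,0,0,0]}' 50
python3 - <<'E'
from fit import *
snap('wrist','w21.png')
E
python3 go.py .4272 .3213 .093 178
```

```text
t: 33.35
tcp_pos: [0.4279, 0.3218, 0.0947]
tool_rot: [0.016, 1.0, 0.001, 0.001]
force: [-0.2, -0.1, 0.8]
finger_gap: 0.995
t: 34.35
tcp_pos: [0.4273, 0.3214, 0.0943]
tool_rot: [0.016, 1.0, 0.0, 0.0]
force: [-1.3, -1.1, 5.3]
finger_gap: 0.756
t 34.4 tcp [0.4273 0.3214 0.0943] ang 178.13 tilt 0.03 gap 6.46 F [-0.3 -1.4  6.1]
dp [ 0.01 -0.01  0.13] roll 0.002 q6 end -0.89 rows>= 0.0
```

View pics/w21.png

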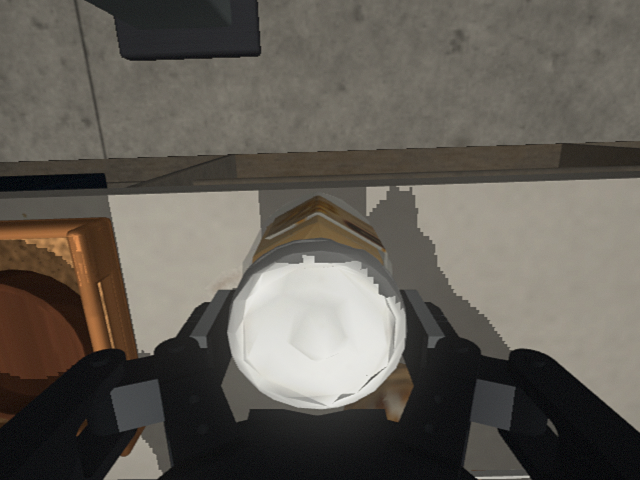

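Lid held (opening 6.5 cm). Lifting.

```bash
python3 -m creep '{"claw":[6,6,6,6,6,6,6,6,6,6],"dp":[[0,0,-0.3],[0,0,-1],[0,0,-2.5],[0,0,-5],[0,0,-8],[0,0,-11],[0,0,-13],[0,0,-14],[0,0,-14],[0,0,-14]],"roll":[0,0,0,0,0,0,0,0,0,0]}' 50
python3 - <<'E'
from fit import *
snap('wrist','w22.png')
E
python3 go.py .478 .136 .235 179.6
```

```text
t: 35.4
tcp_pos: [0.4264, 0.3211, 0.2327]
tool_rot: [0.016, 1.0, -0.0, -0.001]
force: [-0.2, 0.8, -4.3]
finger_gap: 0.753
t 35.45 tcp [0.4262 0.321  0.2323] ang 178.12 tilt 0.18 gap 6.45 F [-0.4 -0.4 -3.8]
dp [ -5.78 -18.32  -0.26] roll -0.026 q6 end -1.29 rows>= 3.8
```

View pics/w22.png

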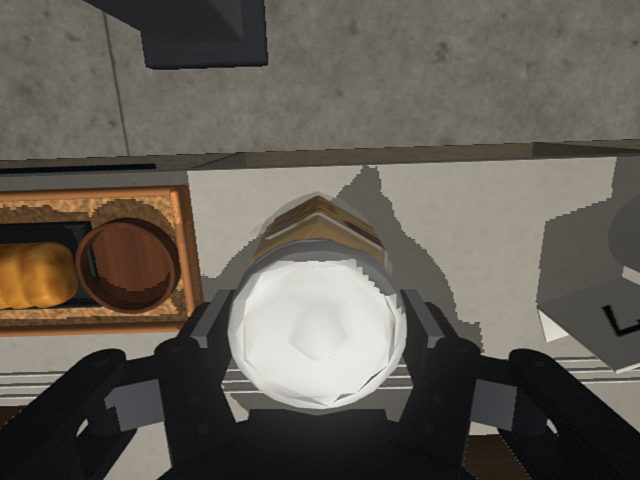

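```bash
python3 -m creep '{"claw":[6,6,6,6,6,6,6,6,6,6,6,6],"dp":[[-0.2,-0.5,0],[-0.6,-1.8,0],[-1.2,-3.8,0],[-1.9,-6,0],[-2.6,-8.2,0],[-3.3,-10.4,0],[-4,-12.6,0],[-4.6,-14.6,0],[-5.2,-16.4,0],[-5.6,-17.6,0],[-5.8,-18.2,0],[-5.8,-18.3,0]],"roll":[0,0,0,0,0,0,0,0,0,0,0,0]}' 50
python3 -m creep '{"claw":[6,6,6,6],"dp":[[0,0,0],[0,0,0],[0,0,0],[0,0,0]],"roll":[0,0,0,0]}' 50
python3 go.py .4783 .1362 .15 178.1
python3 - <<'E'
from fit import *
snap('wrist','w23.png');snap('scene','s23.png')
E
```

```text
t: 36.65
tcp_pos: [0.4793, 0.1359, 0.2334]
tool_rot: [0.017, 1.0, 0.0, -0.0]
force: [0.1, 0.2, -3.6]
finger_gap: 0.756
t: 37.05
tcp_pos: [0.4789, 0.1372, 0.2336]
tool_rot: [0.016, 1.0, 0.0, -0.0]
force: [-0.5, 0.2, -2.6]
finger_gap: 0.754
t 37.05 tcp [0.4789 0.1372 0.2336] ang 178.18 tilt 0.0 gap 6.44 F [-0.5  0.2 -2.6]
dp [ 0.06 -0.1   8.36] roll 0.001 q6 end -1.26 rows>= 1.7
```

View pics/w23.png

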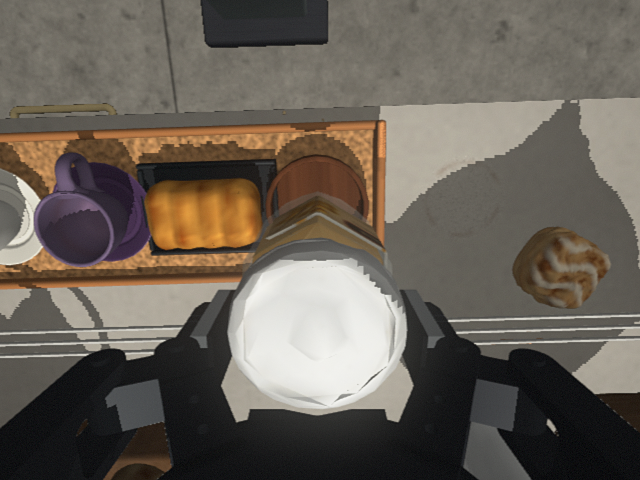

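```bash
python3 -m creep '{"claw":[6,6,6,6,6,6,6,6,6,6],"dp":[[0.06,-0.05,0.5],[0.06,-0.1,1.5],[0.06,-0.1,3.5],[0.06,-0.1,6],[0.06,-0.1,8],[0.06,-0.1,9.2],[0.06,-0.1,9.6],[0.06,-0.1,9.7],[0.06,-0.1,9.7],[0.06,-0.1,9.7]],"roll":[0,0,0,0,0,0,0,0,0,0]}' 50
python3 -m creep '{"claw":[6,6,6],"dp":[[0,0,0],[0,0,0],[0,0,0]],"roll":[0,0,0]}' 50
python3 go.py .4783 .1362 .1083 178.1
python3 - <<'E'
from fit import *
snap('wrist','w24.png')
E
```

```text
t: 38.15
tcp_pos: [0.4791, 0.1357, 0.1372]
tool_rot: [0.016, 1.0, 0.0, 0.001]
force: [-0.3, -0.3, -3.4]
finger_gap: 0.757
t: 38.45
tcp_pos: [0.4787, 0.1357, 0.137]
tool_rot: [0.016, 1.0, 0.0, 0.0]
force: [0.7, -0.8, -3.1]
finger_gap: 0.749
t 38.45 tcp [0.4787 0.1357 0.137 ] ang 178.12 tilt 0.04 gap 6.39 F [ 0.7 -0.8 -3.1]
dp [0.04 0.05 2.87] roll 0.0 q6 end -1.26 rows>= 0.6
```

View pics/w24.png

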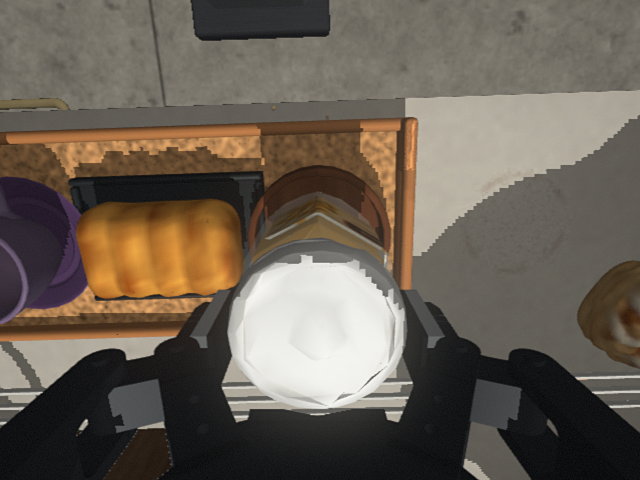

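Jar body and holder line up (holder columns 250-390, jar corner at 318). Lowering, with a stage just above the floor.

```bash
python3 -m creep '{"claw":[6,6,6,6,6,6,6,6],"dp":[[0.04,0.05,0.5],[0.04,0.05,1.1],[0.04,0.05,1.7],[0.04,0.05,2.2],[0.04,0.05,2.5],[0.04,0.05,2.7],[0.04,0.05,2.7],[0.04,0.05,2.7]],"roll":[0,0,0,0,0,0,0,0]}' 50
python3 -m creep '{"claw":[6,6,6,6],"dp":[[0,0,0.05],[0,0,0.1],[0,0,0.15],[0,0,0.15]],"roll":[0,0,0,0]}' 50
python3 go.py .4783 .1362 .1083 178.1
```

```text
t: 39.3
tcp_pos: [0.4782, 0.1362, 0.1096]
tool_rot: [0.016, 1.0, -0.0, 0.0]
force: [0.7, -0.1, -2.4]
finger_gap: 0.751
t: 39.7
tcp_pos: [0.4783, 0.1362, 0.1084]
tool_rot: [0.016, 1.0, -0.0, 0.0]
force: [-0.2, 0.2, -0.8]
finger_gap: 0.752
t 39.7 tcp [0.4783 0.1362 0.1084] ang 178.12 tilt 0.03 gap 6.42 F [-0.2  0.2 -0.8]
dp [-0.    0.    0.01] roll 0.0 q6 end -1.26 rows>= 0.0
```

```bash
python3 -m creep '{"claw":[6,6,6],"dp":[[0,0,0.04],[0,0,0.07],[0,0,0.07]],"roll":[0,0,0]}' 50
python3 -m creep '{"claw":[6.4,6.8,7.2,7.5,7.5,7.5,7.5,7.5,7.5,7.5,7.5,7.5],"dp":[[0,0,0],[0,0,0],[0,0,0],[0,0,0],[0,0,0],[0,0,-0.5],[0,0,-2],[0,0,-5],[0,0,-9],[0,0,-13],[0,0,-16],[0,0,-17]],"roll":[0,0,0,0,0,0,0,0,0,0,0,0]}' 50
python3 -m creep '{"claw":[7.5,7.5,7.5],"dp":[[2,-4,-1],[4,-8,-1],[4,-8,-1]],"roll":[0,0,0]}' 50
python3 - <<'E'
from fit import *
snap('wrist','w25.png');snap('scene','s25.png')
F='pics/w25.npz'
for n,cx,cy,zt,R in (('white',.4794,-.163,.068,.029),('purple',.479,-.063,.066,.0325)):
    P,C=sel(F,.42,.54,cy-.05,cy+.05,zt-.003,zt+.003); r=np.hypot(P[:,0]-cx,P[:,1]-cy);Q=P[r<R+.003]; print('rim',circ(Q),Q.min(0).round(4),Q.max(0).round(4)) if len(Q)>20 else 0
P,C=sel(F,.42,.54,.08,.19,.11,.122); print('lid',np.median(P[:,2]),cv2.minEnclosingCircle((P[:,:2]*1000).astype(np.float32)))
P,C=sel(F,.42,.54,.085,.19,.028,.034); m=np.hypot(P[:,0]-.478,P[:,1]-.136)<.049; print('holder',circ(P[m]))
a=cv2.imread('pics/s25.png')[140:400,180:470]; cv2.imwrite('pics/c25.png',cv2.resize(a,(669,600),interpolation=2))
E
```

```text
t: 40.0
tcp_pos: [0.4784, 0.1361, 0.1083]
tool_rot: [0.016, 1.0, 0.0, 0.001]
force: [-1.9, -1.3, 5.8]
finger_gap: 0.751
t: 41.2
tcp_pos: [0.4797, 0.1364, 0.281]
tool_rot: [0.016, 1.0, 0.0, 0.004]
force: [0.2, 0.0, 0.2]
finger_gap: 0.877
t: 41.5
tcp_pos: [0.4323, 0.0549, 0.2866]
tool_rot: [0.018, 1.0, -0.001, -0.002]
force: [0.1, 0.6, -1.4]
finger_gap: 0.875
rim [ 0.482  -0.162   0.0275] [ 0.4476 -0.192   0.065 ] [ 0.5105 -0.1335  0.0694]
rim [ 0.4821 -0.0629  0.0306] [ 0.4439 -0.0955  0.063 ] [ 0.5144 -0.0309  0.0678]
lid 0.11525236870748244 ((477.81951904296875, 135.2057647705078), 32.81930923461914)
holder [0.4787 0.137  0.0442]
```

View pics/w25.png

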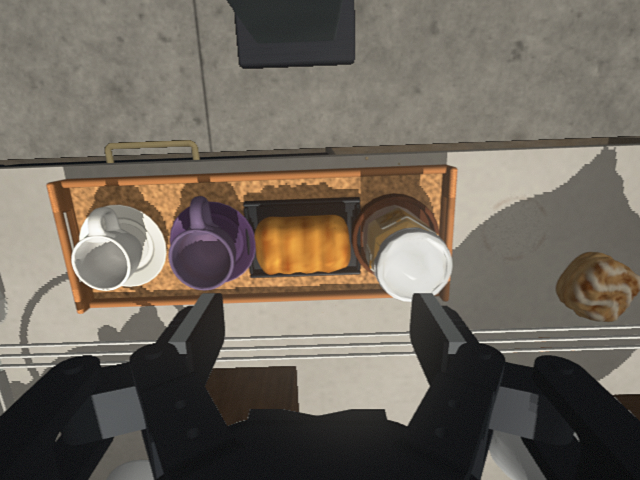

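View pics/c25.png

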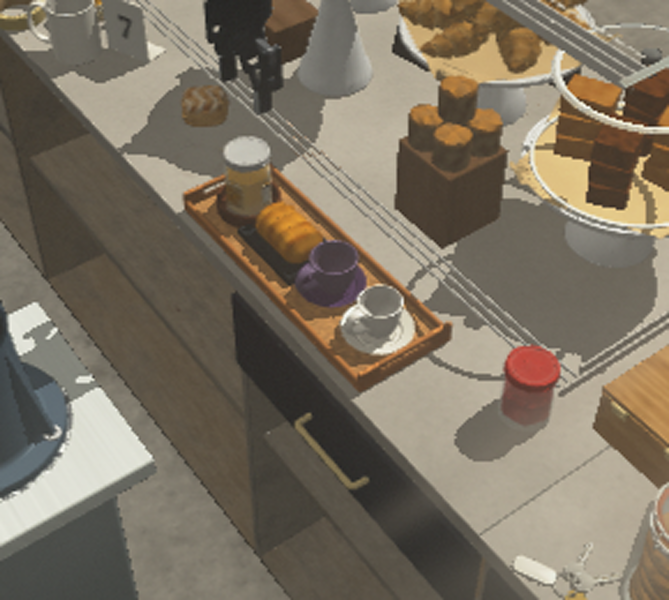

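Everything sits as ordered. The lid is at 115 mm (upright, within about 2 mm of the holder centre), and both cup rims are level and within about 2-2.5 mm of their saucer centres. The scone and red-lidded jar look untouched and the arm is clear, so I'm handing in.

```bash
python3 -m creep '{"claw":[7.5,7.5,7.5],"dp":[[0,0,0],[0,0,0],[0,0,0]],"roll":[0,0,0]}' 50
python3 - <<'E'
from fit import *
s=snap('scene','s26.png')
for n,b,zs in [('redjar',(.48,.6,-.42,-.31),(.08,.1)),('scone',(.48,.6,.33,.42),(.02,.05))]:
    for f in ('scene0','s26'): P,_=sel('pics/%s.npz'%f,*b,*zs); print(n,f,P.mean(0).round(4))
print(workorder.sign_off())
E
```

```text
t: 41.9
tcp_pos: [0.4358, 0.0583, 0.2871]
tool_rot: [0.016, 1.0, 0.0, -0.0]
force: [-0.3, -0.5, 0.1]
finger_gap: 0.88
redjar scene0 [ 0.549  -0.3637  0.0857]
redjar s26 [ 0.549  -0.3639  0.0859]
scone scene0 [0.5433 0.3638 0.0342]
scone s26 [0.5431 0.3638 0.0343]
the job is handed in; nothing more can be done
None
```

I laid up the tray as ordered: white cup, purple cup, pastry, then honey jar. I handed it in at about 42 s of robot time with the arm clear of everything. Each item was lowered until it touched before I released it.

**Last checks**
- **Cups:** Both stand upright in the saucers of their own colour, handles towards the robot. The rim fits put them about 2–2.5 mm from the saucer centres, away from the robot. Part of that may be bias in the fit, so I left them.
- **Pastry:** It lies flat in the dish, with its top at 60 mm and aligned to the dish within about half a degree.
- **Honey jar:** It is upright in the holder, with the lid at 115 mm and about 2 mm from the holder centre.
- **Red-lidded jar and scone:** Neither moved; their positions are within 0.2 mm of where they started.
- **Forces:** Contact forces at the points I checked stayed around 6 N or less.

**Disagreement with the notes:** The notes say the dish's long axis lies across the row. In the camera and depth images it lies along the row, and its ends overlap the neighbouring inserts. I laid the pastry along the dish as it really is. It sank to the 14 mm floor without touching anything on the way, which agrees with the images.

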